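# Carry circuit boards on a lifter into a test station, then magnify

## Robot

A 6-joint arm with a two-finger parallel gripper is mounted at the origin on the work surface. World frame = base frame: x ahead of the robot, y to its left, z up, the work surface at z = 0. Lengths are in m, angles in rad, forces in N, time in s.
With the tool pointing down it reaches from about 0.375 to 0.9 m from the base axis. Payload 3.1 kg.
Tool frame: the origin (TCP) lies at the very end of the fingers, on their centre line; the grasp point (between the pads) lies 19 mm behind it (manip.pinch_z is the distance from the TCP to the grasp point, in m); z points along the fingers, y is the line along which they close (so a half turn about z gives the same grasp; the last joint's range is limited). The gripper opens to 85 mm and grips with 20 to 120 N. Pads are 22 mm wide; open, the fingers measure 114 mm over their backs; the gripper's body (76 mm by 85 mm) begins 54 mm behind the grasp point. The pads swing forward as they close: fully open they stand 13 mm farther back than shut.
Start: joints at [1.139, 0.527, 1.433, -0, 1.181, -0.178], TCP at [0.156, 0.605, 0.231] pointing down, gripper open.
Joint ranges: [-3.08, 3.08], [-0.75, 2.2], [0.22, 2.44], [-1.43, 4.57], [0, 2.65], [-2.85, 2.85]. Speed limits (rad/s): [2.79, 2.79, 3.14, 3.14, 3.14, 3.14].

## Interface

Orientations are given as a unit quaternion [x, y, z, w].
In Python, from station import manip gives the robot as it stands.
- The arm moves only by the tool servo_tool, never from a script. Its argument "commands" is one flat list of numbers, 7 for each row, row after row: the shift along the tool's x, y, z each as a share of 500 mm, from -1 to 1, then the turn, a rotation vector about the tool's x, y, z each as a share of 360 degrees, from -1 to 1, then the opening, from -1 (shut) to 1 (fully open). In form: [dx, dy, dz, rx, ry, rz, claw, dx, dy, dz, rx, ry, rz, claw, ...]. A call has 1 to 12 rows; each row shifts and turns the commanded pose from where the row before left it, along the tool's axes as they then stand; what a row does not reach is not made up. A row lasts 1/12 s, in which the tool goes at most 41.7 mm and 7.16 degrees, less where a joint would pass 70% of its speed; a pose out of reach is approached as far as the arm can. A call with a number of a shift or a turn outside -1 to 1 is refused whole. A call with a gripper value outside its range is refused whole. The fingers move at their own pace and stop on an object; "force" is the grip in N (left out, the last holds). Time passes only in rows, so rows that do not move let the fingers close. It gives the time, the measured TCP pose, the force, the opening and the grip force at its end, in the units of the state.
- manip.sense(): the state, without advancing time (a new reading comes with each control period).
- manip.snapshot(name): name is "side" or "top"; returns a dict with "img" (480x640x3 uint8, red, green, blue), "mtx" (3x3 intrinsics, pixels), "world_to_cam" (4x4, takes a point from world to camera coordinates). Camera axes: x right, y up, looking along -z (the intrinsics and any distortion apply to the point x, -y, -z); pixel columns grow to the right and rows downward; lengths in m; the calibration is good to about 2 mm. A picture is of the moment at which its call begins. There is no depth.
- manip.sign_off(): hands the job in; it is judged then, once.
Trained networks look in a picture, given as the dict that the camera call returned (one of the last four; its "shot" number tells which), for a name from the list of things; names that differ only in an ending like _2 or _b are one class to them, and where a whole thing is asked for, a point or a joint stands for the part that bears it (a point fixed in the world has none). Each returns a list of dicts, best first, with "conf" (0 to 1); they miss things now and then, are a little off and sometimes report something else, mostly with a low value. They report only what shows in the picture. A call takes as long as a camera call. They do not tell look-alikes from the thing itself.
- manip.look_for(picture, query): "box" ([left, top, width, height] in pixels, round what is visible of it).
- manip.silhouettes(picture, query): "pixels" (480x640 bool, what is visible of it) and "box" ([left, top, width, height] in pixels, round what is visible of it).
The state is a dict: "t": time; "q": joint angles; "qd": joint speeds; "tau": joint torques, N m; "tcp_pos": TCP position; "tool_rot": TCP orientation; "force": force on the tool from outside, world axes, zero at the start; "ft_torque": the same for the moment, N m; "finger_gap": opening from 0.0 (shut) to 1.0 (fully open); "gripper_force": force on a finger pad.
Only numpy, scipy, OpenCV 4.12 (cv2) and the standard library are available. Lean on these libraries where they do the work, as an engineer would, in place of code of your own. Each camera call takes 0.05 s, during which the arm holds its last target. There are 200 camera calls.

## Task

First take the red knob and swing the magnifier out to the left until its lens no longer hangs over any part of the deck. Then use the flat blade of the orange-handled lifter, held level, to carry every circuit board from the mat to the test station, one board at a time, and stand each one squarely on its feet in a marked bay of its own; fingers must not touch the boards and they must not be tipped over. When all boards stand in bays, lay the lifter back flat in its tray the way it lay, and finally swing the magnifier back until its lens is centred over the middle bay, and let go. Leave the other things on the bench alone.

Things in the scene. Friction and masses are not known exactly. Their poses are not given: they have to be found in the camera images.
- board0: Green circuit board 76 x 76 x 4 mm, about 70 g, on four brass standoffs (9 mm diameter, 30 mm tall, on a 66 mm square: 57 mm free between them on each side). Underside 30 mm, top 34 mm, parts up to 42 mm above the feet. Origin: centre of the feet, at their underside; x, y along the edges, z up. Any quarter turn is as good. 2 or 3 boards are present; a missing one has no reading.
- board1: Green circuit board 76 x 76 x 4 mm, about 70 g, on four brass standoffs (9 mm diameter, 30 mm tall, on a 66 mm square: 57 mm free between them on each side). Underside 30 mm, top 34 mm, parts up to 42 mm above the feet. Origin: centre of the feet, at their underside; x, y along the edges, z up. Any quarter turn is as good. 2 or 3 boards are present; a missing one has no reading.
- board2: Green circuit board 76 x 76 x 4 mm, about 70 g, on four brass standoffs (9 mm diameter, 30 mm tall, on a 66 mm square: 57 mm free between them on each side). Underside 30 mm, top 34 mm, parts up to 42 mm above the feet. Origin: centre of the feet, at their underside; x, y along the edges, z up. Any quarter turn is as good. 2 or 3 boards are present; a missing one has no reading.
- lifter: Loose flat tool, 250 g. Orange handle: block 80 mm long (x), 20 mm thick (y), 50 mm tall; grip it across its thickness from above. Steel blade 36 mm wide, 4 mm thick, from x = 40 mm to its tip at x = 185 mm; its underside is level with the handle's. Origin: centre of the handle's underside; x towards the blade tip, z up.
- blade_rest (a point): Point on the blade's top face, 140 mm in front of the handle's centre, over which a carried board's centre should lie (blade parallel to two of its edges, between the standoffs, carrying its underside). Axes as the lifter's.
- tray: Black fixed open tray in which the lifter lies at the start: 255 x 66 mm outside (long along x), floor 5 mm thick, walls 5 mm thick and 8 mm high from the bench. Origin: centre of its underside on the bench.
- tray_home (a point): Where the lifter's origin belongs when it lies in its tray: on the tray's inner floor, 5 mm above the bench. Axes as the tray's; the blade points along +x. The lifter has about 10 mm of play each way in the tray.
- station: Fixed test station: aluminium deck 170 (x) by 280 (y) by 8 mm with three bays drawn as black 84 mm squares along y; the blade comes in over its open -x side. Behind the bays a grey box 55 mm tall (x 95 to 155, y -130 to 40 mm) and a 22 mm steel post at x = 100, y = 120 mm (foot 56 mm wide). Origin: deck centre at bench level; x away from the open side.
- bay0 (a point): Centre of the right-hand bay (seen from the open side), on the deck's top face, 8 mm above the bench; 88 mm from the middle one. Axes as the station's.
- bay1 (a point): Centre of the middle bay, on the deck's top face. Axes as the station's.
- bay2 (a point): Centre of the left-hand bay, on the deck's top face; 88 mm from the middle one. Axes as the station's.
- magnifier (a joint): Swing of the magnifier arm about its vertical post, rad: 0 = lens exactly over the middle bay, growing as the arm swings clockwise seen from above, out to the left of the deck. Stops at -0.25 and 2.45. Stiff: about 0.25 N m of friction; it stays where it is left. It starts somewhere over the deck; the lens is clear of the deck from about 1.4.
- lens (a point): Centre of the magnifier lens (white ring, 106 mm across, clear glass, 156 mm from the pivot, 202 mm above the bench). A board at work on the deck passes well below it.
- knob (a point): Grip point of the red upright knob on the magnifier arm, 92 mm from the pivot: a round peg 18 mm in diameter, from 208 mm to 258 mm above the bench; this point is at 240 mm. Grip it from above; it may turn in the fingers. The arm and lens ring below it reach up to 208 mm.
- pivot (a point): On the axis of the magnifier's swing, 202 mm above the bench.
- multimeter: Yellow hand multimeter, 190 x 90 x 37 mm, lying beyond the work. Leave it alone. Origin: centre of its underside.
- spool: Red spool, 56 mm across, 45 mm tall, beyond the work. Leave it alone. Origin: centre of its underside.
- screwdriver: Screwdriver, 180 mm long, lying at the left. Leave it alone. Origin near its middle, at bench level.
Not all that is in view belongs to the job. There is more than one size of the lifter; the job needs the larger.

How it is judged:
By the outcome, as a careful person would: the job done as asked, in the order asked, and still so for the second after the job is handed in, with the robot touching nothing.
Of board0, board1, board2 only 2 to 3 are there at a start; the rules pass over those that are not, and their reading is None.
At some moment in a run one of board0, board1, board2 may be knocked a few centimetres aside while the robot is not near it.
It also fails if it takes over 210 s, if anything falls off the work surface, if the arm or the gripper's body presses on something with over 40 N, if the wrist force passes 120 N, or if a joint passes its speed limit or range.

## Working session

There is one attempt and no reset: what is moved stays moved. The work goes in short steps, Python scripts to look and compute and a tool call to move; the robot and the scene stay as the last step left them, time stands still between calls to the robot, and variables do not carry over. Pictures are saved under pics/ and viewed, at most 14 in all, crops included, and the job is handed in when it is done.

Besides the shell and the picture viewer there is one more tool, called as name(argument=value, ...) on one line, values as JSON. servo_tool: Moves the arm, as the interface text tells. Its arguments: {"type":"object","properties":{"commands":{"type":"array"},"force":{"type":"number"}},"required":["commands"]}

```bash
ls; mkdir -p pics; cat > h.py <<'E'
import numpy as np, cv2
from station import manip
from scipy.spatial.transform import Rotation as R
def snap(n,save=None):
    p=manip.snapshot(n)
    if save: cv2.imwrite('pics/'+save,p['img'][:,:,::-1])
    return p
def toplane(p,uv,z):
    K=p['mtx'];T=np.array(p['world_to_cam']);uv=np.atleast_2d(uv).astype(float)
    d=np.c_[(uv[:,0]-K[0,2])/K[0,0],-(uv[:,1]-K[1,2])/K[1,1],-np.ones(len(uv))]
    C=-T[:3,:3].T@T[:3,3]; D=d@T[:3,:3]
    return C+D*((z-C[2])/D[:,2])[:,None]
def proj(p,X):
    K=p['mtx'];T=np.array(p['world_to_cam']);X=np.atleast_2d(X)@T[:3,:3].T+T[:3,3]
    return np.c_[K[0,0]*X[:,0]/-X[:,2]+K[0,2],K[1,1]*X[:,1]/X[:,2]+K[1,2]]
E
python3 - <<'E'
from h import *
for n in('top','side'):
    p=snap(n,n+'1.png'); T=p['world_to_cam'];print(n,-T[:3,:3].T@T[:3,3],p['mtx'].tolist(),[k for k in p])
    for q in('board0','lifter','tray','station','knob','lens','multimeter'):
        print(q,[(np.round(d['box']).tolist(),round(d['conf'],2)) for d in manip.look_for(p,q)])
s=manip.sense();print(s['tcp_pos'],s['tool_rot'],s['t'],s['finger_gap'])
E
```

```text
pics
top [0.38101045 0.01345638 1.23930308] [[446.6309883873601, 0.0, 322.57664667764965], [0.0, 446.6309883873601, 234.73869771564154], [0.0, 0.0, 1.0]] ['img', 'mtx', 'world_to_cam', 'shot']
board0 [([384.0, 187.0, 36.0, 35.0], 0.74), ([466.0, 238.0, 41.0, 36.0], 0.64)]
lifter [([191.0, 324.0, 31.0, 56.0], 0.94), ([349.0, 196.0, 14.0, 74.0], 0.73), ([303.0, 112.0, 59.0, 75.0], 0.27), ([173.0, 123.0, 140.0, 124.0], 0.22)]
tray [([347.0, 183.0, 24.0, 94.0], 0.6)]
station [([174.0, 123.0, 138.0, 123.0], 0.89)]
knob [([172.0, 155.0, 96.0, 46.0], 0.6)]
lens [([172.0, 155.0, 94.0, 44.0], 0.64)]
multimeter [([308.0, 111.0, 52.0, 74.0], 0.59), ([344.0, 184.0, 28.0, 93.0], 0.19)]
side [0.45558333 0.81675984 1.03595558] [[478.6262984038115, 0.0, 317.4170692332467], [0.0, 478.6262984038115, 240.50502693209154], [0.0, 0.0, 1.0]] ['img', 'mtx', 'world_to_cam', 'shot']
board0 [([286.0, 198.0, 32.0, 23.0], 0.95), ([343.0, 151.0, 33.0, 26.0], 0.7)]
lifter [([417.0, 382.0, 68.0, 27.0], 0.96), ([282.0, 236.0, 85.0, 16.0], 0.84), ([228.0, 261.0, 57.0, 88.0], 0.65), ([200.0, 259.0, 128.0, 136.0], 0.54)]
tray [([280.0, 233.0, 85.0, 26.0], 0.79)]
station [([198.0, 260.0, 130.0, 137.0], 0.75), ([277.0, 232.0, 90.0, 28.0], 0.67)]
knob [([230.0, 258.0, 58.0, 90.0], 0.93), ([283.0, 231.0, 83.0, 18.0], 0.67)]
lens [([230.0, 261.0, 55.0, 89.0], 0.84)]
multimeter [([206.0, 228.0, 68.0, 45.0], 0.58)]
[0.15630864 0.60510564 0.23134522] [1.26065107e-01 9.92021970e-01 1.06939750e-05 1.44949988e-05] 0.8 1.0003593301069964
```

```bash
python3 - <<'E'
from h import *
a=cv2.imread('pics/top1.png')[90:390,165:545]; cv2.imwrite('pics/a.png',cv2.resize(a,(760,600),interpolation=cv2.INTER_CUBIC))
b=cv2.imread('pics/side1.png')[120:420,180:540];cv2.imwrite('pics/b.png',cv2.resize(b,(720,600),interpolation=cv2.INTER_CUBIC))
E
```

```text
(no output)
```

View pics/a.png

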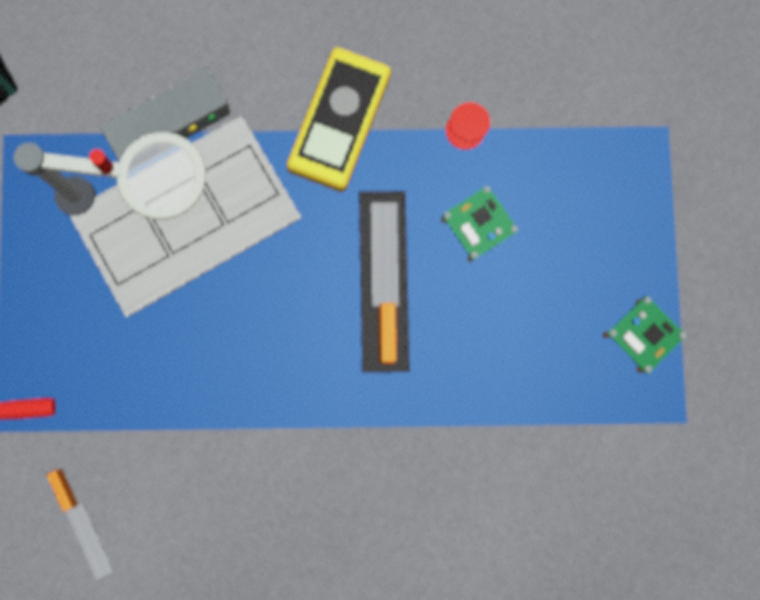

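View pics/b.png

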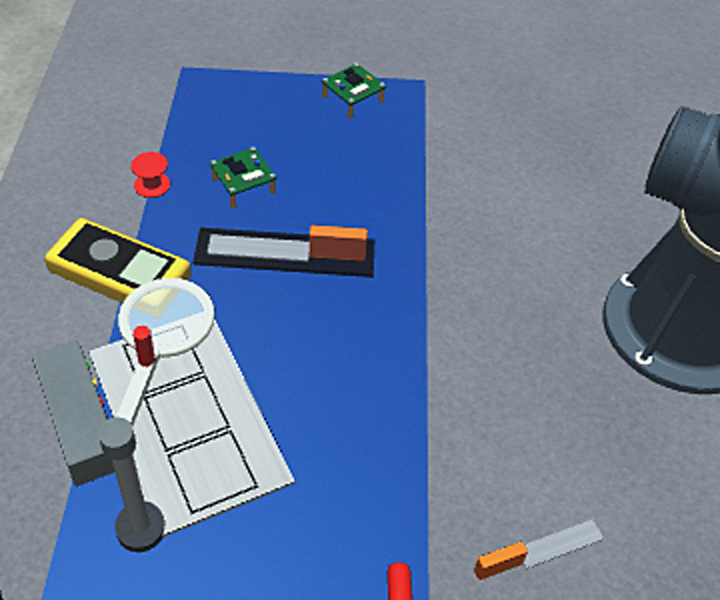

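The pictures show the magnifier lens over the deck at upper left. The large lifter is in its tray at the middle (top crop 385,280), a small decoy lifter is at lower left, and two boards are at the right (480,222 and 645,335). Next I rectify the pictures and fit poses.

```bash
cat >> h.py <<'E'
from scipy.optimize import least_squares
def Tz(pose,P):
    x,y,a=pose;P=np.atleast_2d(P).astype(float);c,s=np.cos(a),np.sin(a)
    return np.c_[x+c*P[:,0]-s*P[:,1],y+s*P[:,0]+c*P[:,1],P[:,2]]
X0,Y0=0.25,0.65
def rect(p,z,s=1000,w=1250,h=750):
    # pixel (c,r): x=X0+ (h-r)/s ; y=Y0-c/s
    W=np.array([[X0+h/s,Y0,z],[X0+h/s,Y0-w/s,z],[X0,Y0-w/s,z],[X0,Y0,z]])
    H=cv2.getPerspectiveTransform(proj(p,W).astype(np.float32),np.float32([[0,0],[w,0],[w,h],[0,h]]))
    return cv2.warpPerspective(p['img'],H,(w,h),flags=cv2.INTER_CUBIC)
def rw(uv,s=1000,h=750):
    uv=np.atleast_2d(uv);return np.c_[X0+(h-uv[:,1])/s,Y0-uv[:,0]/s]
def blobs(p,z,f,amin=300):
    im=rect(p,z);hsv=cv2.cvtColor(im,cv2.COLOR_RGB2HSV)
    m=cv2.morphologyEx(f(hsv,im.astype(int)).astype(np.uint8),cv2.MORPH_CLOSE,np.ones((9,9)))
    o=[]
    for c in cv2.findContours(m,cv2.RETR_EXTERNAL,cv2.CHAIN_APPROX_NONE)[0]:
        if cv2.contourArea(c)<amin: continue
        b=cv2.boxPoints(cv2.minAreaRect(c)); w=rw(b);e=w[1]-w[0];e2=w[2]-w[1]
        if np.hypot(*e2)>np.hypot(*e): e=e2,e; 
        else: e=e,e2
        o.append((w.mean(0).round(4),[round(float(np.hypot(*k)),3) for k in e],round(float(np.degrees(np.arctan2(e[0][1],e[0][0]))),1)))
    return o
green=lambda h,i:(h[...,0]>45)&(h[...,0]<85)&(h[...,1]>90)&(h[...,2]>40)
orange=lambda h,i:(h[...,0]>8)&(h[...,0]<20)&(h[...,1]>150)&(h[...,2]>190)
red=lambda h,i:((h[...,0]<6)|(h[...,0]>174))&(h[...,1]>150)&(h[...,2]>90)
E
python3 - <<'E'
from h import *
top=lambda l:np.array(l)/2+[165,90]
sid=lambda l:np.array(l)/2+[180,120]
T=snap('top');S=snap('side')
for n,p in(('T',T),('S',S)):
    print(n,'boards',blobs(p,.034,green,1500)); print('handle',blobs(p,.055,orange)); print('red .258',blobs(p,.258,red,100))
# station from clicked points
P=[];U=[]
h=.042
bay=lambda k:[[-h,k*.088+h,.008],[h,k*.088+h,.008],[h,k*.088-h,.008],[-h,k*.088-h,.008]]
ptsT=[([-.085,.14,.008],(127,315)),([-.085,-.14,.008],(300,215)),([.085,-.14,.008],(243,118)),(bay(1)[0],(108,284)),(bay(1)[1],(90,236)),(bay(1)[3],(168,258)),(bay(-1)[3],(278,188)),(bay(-1)[2],(252,147)),(bay(-1)[0],(222,222))]
ptsS=[([-.085,.14,.008],(166,533)),([-.085,.14,.008],(166,533))][:0]+[(bay(1)[1],(193,513)),(bay(1)[0],(257,487)),(bay(1)[3],(230,433)),(bay(1)[2],(168,457)),(bay(0)[1],(166,450)),(bay(0)[0],(230,425)),(bay(0)[3],(205,377)),(bay(0)[2],(147,398)),([-.085,.14,.008],(293,482))]
A=[q[0] for q in ptsT];B=[q[0] for q in ptsS];ua=top([q[1] for q in ptsT]);ub=sid([q[1] for q in ptsS])
wa=toplane(T,ua,.008);print('deckT',wa[:4].round(3).tolist());print('S',toplane(S,ub,.008)[:4].round(3).tolist())
f=lambda v:np.r_[(proj(T,Tz(v,A))-ua).ravel(),(proj(S,Tz(v,B))-ub).ravel()]
r=least_squares(f,[wa[:,0].mean(),wa[:,1].mean(),.5],loss='soft_l1');print(r.x,np.degrees(r.x[2]),f(r.x).round(1))
st=r.x;pv=Tz(st,[[.1,.12,.202]])[0];print('pivot',pv)
# tray and lifter corners
for n,p,uv in(('T',T,top([(371,201),(398,201),(398,304),(372,306)])),('S',S,sid([(208,234),(310,241),(308,262),(207,255)]))): print('blade',toplane(p,uv,.009).round(4).tolist())
for n,p,uv in(('T',T,top([(360,191),(405,191),(409,371),(363,371)])),('S',S,sid([(201,228),(194,263),(373,277),(374,245)]))): print('tray',toplane(p,uv,.008).round(4).tolist())
cv2.imwrite('pics/rs.png',rect(S,.009)[100:500,450:850,::-1])
E
```

```text
T boards [(array([ 0.4614, -0.4356], dtype=float32), [0.077, 0.076], -47.3), (array([ 0.6176, -0.2163], dtype=float32), [0.076, 0.074], -57.7), (array([0.8022, 0.4916], dtype=float32), [0.125, 0.045], -61.1)]
handle [(array([0.2689, 0.3477], dtype=float32), [0.044, 0.013], -156.8), (array([ 0.466, -0.086], dtype=float32), [0.076, 0.018], 180.0)]
red .258 [(array([0.3734, 0.3338], dtype=float32), [0.072, 0.017], -85.9), (array([0.649, 0.25 ], dtype=float32), [0.028, 0.013], -135.0), (array([ 0.6854, -0.1631], dtype=float32), [0.052, 0.042], -33.7)]
S boards [(array([ 0.4605, -0.4314], dtype=float32), [0.079, 0.079], -136.5), (array([ 0.6171, -0.2109], dtype=float32), [0.078, 0.077], -57.4)]
handle [(array([0.2695, 0.3682], dtype=float32), [0.047, 0.014], -154.8), (array([ 0.467 , -0.0795], dtype=float32), [0.078, 0.019], 180.0)]
red .258 [(array([0.3913, 0.5124], dtype=float32), [0.073, 0.019], -86.8), (array([0.465 , 0.1285], dtype=float32), [0.06, 0.029], 0.0), (array([0.6499, 0.2761], dtype=float32), [0.049, 0.016], -76.3), (array([0.687 , 0.0343], dtype=float32), [0.076, 0.042], -
[... 214 characters left out ...]
605238 0.50434793] 28.89700798276329 [-2.6  0.8 -1.   1.6 -1.9 -1.   2.8  1.1 -2.4 -0.8 -0.6 -0.7 -0.6  3.8
 -2.1 -1.   1.3  1.3 -1.5 -0.1  0.2 -0.4  0.6 -2.2 -0.9 -2.  -0.4  0.1
  0.   0.5  0.6 -1.8 -1.7 -1.1  0.7 -1. ]
pivot [0.66731298 0.34943482 0.202     ]
blade [[0.6542, -0.0703, 0.009], [0.6537, -0.1082, 0.009], [0.5083, -0.1048, 0.009], [0.506, -0.0687, 0.009]]
blade [[0.6539, -0.0994, 0.009], [0.5057, -0.0994, 0.009], [0.5055, -0.0595, 0.009], [0.6494, -0.0594, 0.009]]
tray [[0.6689, -0.0552, 0.008], [0.6682, -0.1185, 0.008], [0.4157, -0.1178, 0.008], [0.4165, -0.0546, 0.008]]
tray [[0.666, -0.1111, 0.008], [0.6657, -0.0438, 0.008], [0.4135, -0.0413, 0.008], [0.4139, -0.101, 0.008]]
```

```bash
python3 - <<'E'
from h import *
T=snap('top');S=snap('side')
for p in(T,S):
    print(proj(p,[[0,0,0],[.156,.605,.231]]).round(1).tolist(), p['world_to_cam'][:3,:3].round(3).tolist())
top=lambda l:np.array(l)/2+[165,90]
sid=lambda l:np.array(l)/2+[180,120]
print('knob top',toplane(T,top([(97,155)]),.258),toplane(S,sid([(142,331)]),.258))
print('lens',toplane(T,top([(161,176)]),.204),toplane(S,sid([(167,316)]),.204))
print('post top',toplane(T,top([(29,157)]),.215),toplane(S,sid([(117,430)]),.215))
cv2.imwrite('pics/side_full.png',S['img'][:,:,::-1])
E
```

```text
[[328.7, 433.5], [51.4, 396.4]] [[-0.013, -1.0, 0.002], [0.993, -0.012, 0.12], [-0.12, 0.003, 0.993]]
[[520.8, 283.2], [534.8, 506.3]] [[-0.995, -0.099, -0.009], [0.068, -0.743, 0.666], [-0.073, 0.662, 0.746]]
knob top [[0.65549861 0.25431295 0.258     ]] [[0.65281045 0.25934096 0.258     ]]
lens [[0.64413504 0.1913065  0.204     ]] [[0.64318884 0.19816278 0.204     ]]
post top [[0.66608277 0.34473191 0.215     ]] [[0.66515734 0.34906794 0.215     ]]
```

View pics/side_full.png

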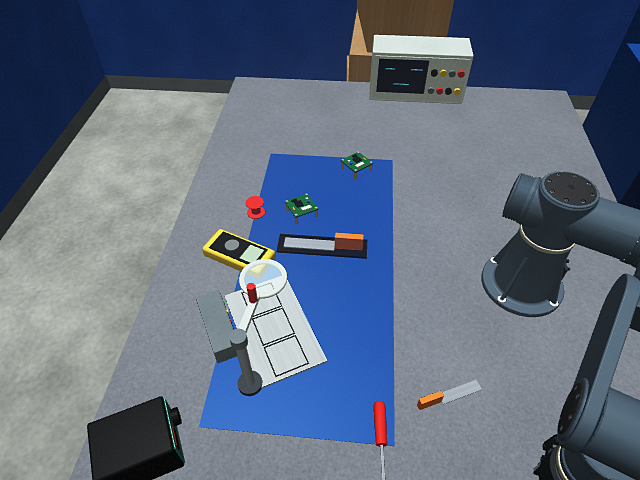

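The side view confirms the layout: two boards, the lens over the deck, and the post at (243,360). I add a planner and hover over the knob, where I can check the camera offset against the known TCP.

```bash
cat >> h.py <<'E'
def plan(wps,start=None,maxmm=30,maxdeg=6.0):
    """wps: (x,y,z,psi_deg,claw[,n]); tool down, psi=heading of tool x. prints rows in calls of 12"""
    s=manip.sense()
    p=np.array(s['tcp_pos']);r=R.from_quat(s['tool_rot'])
    if start is not None: p=np.array(start[:3]);r=down(start[3])
    rows=[]
    for w in wps:
        p1=np.array(w[:3]);r1=down(w[3]);rv=(r.inv()*r1).as_rotvec()
        n=w[5] if len(w)>5 else max(1,int(np.ceil(max(np.linalg.norm(p1-p)*1000/maxmm,np.degrees(np.linalg.norm(rv))/maxdeg))))
        for k in range(n):
            t=p+(p1-p)/(n-k); d=r.inv().apply(t-p)/.5; rr=(r.inv()*r1).as_rotvec()/(n-k)/(2*np.pi)
            c=np.r_[d,rr].round(4)+0.; p=p+r.apply(c[:3]*.5); r=r*R.from_rotvec(c[3:]*2*np.pi); rows.append([float('%.4f'%v) for v in c]+[w[4]])
    for i in range(0,len(rows),12): print('CALL',str([v for q in rows[i:i+12] for v in q]).replace(' ','').replace('0.0,','0,'))
def down(psi):
    a=np.radians(psi);c,s=np.cos(a),np.sin(a)
    return R.from_matrix(np.array([[c,s,0],[s,-c,0],[0,0,-1]]))
def st():
    s=manip.sense();M=R.from_quat(s['tool_rot']).as_matrix()
    print('t',round(s['t'],1),'p',np.round(s['tcp_pos'],4),'psi',round(np.degrees(np.arctan2(M[1,0],M[0,0])),2),'tilt',np.degrees(np.arccos(-M[2,2])).round(2),'gap',round(s['finger_gap'],3),'gf',np.round(s['gripper_force'],1),'F',np.round(s['force'],1))
E
python3 -c "
from h import *
st();plan([(.156,.605,.31,165.5,1),(.654,.257,.31,165.5,1)])"
```

```text
t 1.0 p [0.1563 0.6051 0.2313] psi 165.51 tilt 0.0 gap 1.0 gf 0.0 F [-0.1 -0.9  0.6]
CALL [0.0002,-0.0001,-0.0524,0,0,0,1,0.0002,-0.0001,-0.0525,0,0,0,1,0.0001,-0.0002,-0.0524,0,0,0,1,-0.0542,-0.0202,0,0,0,0,1,-0.0542,-0.0202,0,0,0,0,1,-0.0542,-0.0202,0,0,0,0,1,-0.0542,-0.0202,0,0,0,0,1,-0.0542,-0.0202,0,0,0,0,1,-0.0542,-0.0202,0,0,0,0,1,-0.0542,-0.0202,0,0,0,0,1,-0.0542,-0.0202,0,0,0,0,1,-0.0542,-0.0202,0,0,0,0,1]
CALL [-0.0542,-0.0202,0,0,0,0,1,-0.0542,-0.0202,0,0,0,0,1,-0.0542,-0.0203,0,0,0,0,1,-0.0542,-0.0202,0,0,0,0,1,-0.0542,-0.0203,0,0,0,0,1,-0.0542,-0.0202,0,0,0,0,1,-0.0542,-0.0203,0,0,0,0,1,-0.0542,-0.0202,0,0,0,0,1,-0.0543,-0.0203,0,0,0,0,1,-0.0542,-0.0202,0,0,0,0,1,-0.0543,-0.0203,0,0,0,0,1,-0.0542,-0.0202,0,0,0,0,1]
```

servo_tool(commands=[0,0,-0.0524,0,0,0,1,0,0,-0.0525,0,0,0,1,0,0,-0.0524,0,0,0,1,-0.0542,-0.0202,0,0,0,0,1,-0.0542,-0.0202,0,0,0,0,1,-0.0542,-0.0202,0,0,0,0,1,-0.0542,-0.0202,0,0,0,0,1,-0.0542,-0.0202,0,0,0,0,1,-0.0542,-0.0202,0,0,0,0,1,-0.0542,-0.0202,0,0,0,0,1,-0.0542,-0.0202,0,0,0,0,1,-0.0542,-0.0202,0,0,0,0,1], force=60)

```text
t: 2.0
tcp_pos: [0.3707, 0.4552, 0.3101]
tool_rot: [0.126, 0.992, 0.0, 0.0]
force: [-0.4, 0.4, -0.1]
finger_gap: 1.001
gripper_force: 0.0
```

servo_tool(commands=[-0.0542,-0.0202,0,0,0,0,1,-0.0542,-0.0202,0,0,0,0,1,-0.0542,-0.0202,0,0,0,0,1,-0.0542,-0.0202,0,0,0,0,1,-0.0542,-0.0202,0,0,0,0,1,-0.0542,-0.0202,0,0,0,0,1,-0.0542,-0.0203,0,0,0,0,1,-0.0542,-0.0202,0,0,0,0,1,-0.0543,-0.0203,0,0,0,0,1,-0.0542,-0.0202,0,0,0,0,1,-0.0543,-0.0203,0,0,0,0,1,-0.0542,-0.0202,0,0,0,0,1])

```text
t: 3.0
tcp_pos: [0.6553, 0.2562, 0.3099]
tool_rot: [0.126, 0.992, -0.0, -0.0]
force: [0.4, 1.0, 0.1]
finger_gap: 0.996
gripper_force: 0.0
```

```bash
python3 - <<'E'
from h import *
st()
s=manip.sense();P=s['tcp_pos'];M=R.from_quat(s['tool_rot']).as_matrix()
tips=[P-M[:,2]*.013+M[:,1]*k*.0425 for k in(-1,1)]+[P]
ims=[]
for n in('top','side'):
    p=snap(n);im=p['img'][:,:,::-1].copy();c=proj(p,[P])[0]
    u=proj(p,tips)
    x,y=int(c[0])-50,int(c[1])-60
    im=cv2.resize(im[y:y+120,x:x+100],(400,480),interpolation=cv2.INTER_CUBIC)
    for a in u: cv2.drawMarker(im,tuple(int(v) for v in (a-[x,y])*4),(255,0,255),cv2.MARKER_CROSS,10,1)
    ims.append(im)
cv2.imwrite('pics/cal.png',np.hstack(ims))
E
```

```text
t 3.0 p [0.6553 0.2562 0.3099] psi 165.51 tilt 0.01 gap 0.996 gf 0.0 F [0.4 1.  0.1]
```

View pics/cal.png

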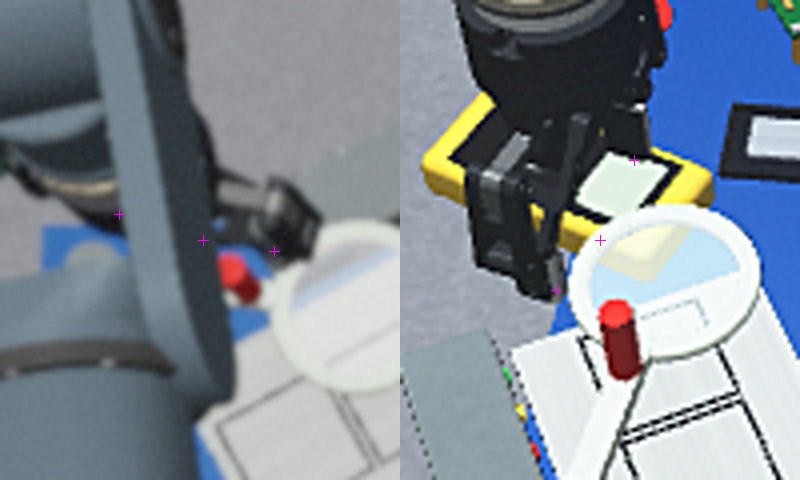

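The side camera agrees with the gripper to within about a pixel: the fingertip sits at (550,295) against a predicted (557,290) on the pad face. The top camera reads y roughly 5 mm low, so I trust the side view. Next I descend and grip the knob.

```bash
python3 -c "
from h import *
plan([(.6535,.2595,.285,165.5,.3,2),(.6535,.2595,.221,165.5,.3,4),(.6535,.2595,.221,165.5,-1,6)])
# arc
pv=np.array([.6665,.350]);k=np.array([.6535,.2595]);a0=np.arctan2(*(k-pv)[::-1]);print(np.degrees(a0),np.hypot(*(k-pv)))
"
```

```text
CALL [0.0059,0.0045,0.0241,-0.0001,0.0002,-0.0004,0.3,0.0059,0.0046,0.0242,0,0.0002,-0.0003,0.3,0,0,0.032,0,0,0,0.3,0,0,0.032,0,0,0,0.3,0,0,0.032,0,0,0,0.3,-0.0001,0,0.032,0,0,0,0.3,0,0,0,0,0,0,-1,0,0,0,0,0,0,-1,0,0,0,0,0,0,-1,0,0,0,0,0,0,-1,0,0,0,0,0,0,-1,0,0,0,0,0,0,-1]
-98.17441462646029 0.09142893415106618
```

servo_tool(commands=[0.0059,0.0045,0.0241,0,0,0,0.3,0.0059,0.0046,0.0242,0,0,0,0.3,0,0,0.032,0,0,0,0.3,0,0,0.032,0,0,0,0.3,0,0,0.032,0,0,0,0.3,0,0,0.032,0,0,0,0.3,0,0,0,0,0,0,-1,0,0,0,0,0,0,-1,0,0,0,0,0,0,-1,0,0,0,0,0,0,-1,0,0,0,0,0,0,-1,0,0,0,0,0,0,-1], force=30)

```text
t: 4.1
tcp_pos: [0.6483, 0.2591, 0.2224]
tool_rot: [0.126, 0.992, -0.004, -0.002]
force: [-3.1, -10.3, -1.7]
finger_gap: 0.198
gripper_force: 29.6
```

```bash
python3 - <<'E'
from h import *
st()
pv=np.array([.6665,.350]);s=manip.sense();k=np.array(s['tcp_pos'][:2]);z=s['tcp_pos'][2]
a0=np.degrees(np.arctan2(*(k-pv)[::-1]));r=np.hypot(*(k-pv));print(a0,r)
# swing clockwise to theta~1.85: heading -100.9-106=-207
W=[]
for a in np.linspace(a0,-207,25)[1:]:
    t=np.radians(a);rr=r+(.092-r)*min(1,(a0-a)/30);W.append((pv[0]+rr*np.cos(t),pv[1]+rr*np.sin(t),z,165.5,-1,1))
plan(W)
E
```

```text
t 4.1 p [0.6483 0.2591 0.2224] psi 165.48 tilt 0.49 gap 0.198 gf 29.6 F [ -3.1 -10.3  -1.7]
-101.31389247089123 0.0926890155977744
CALL [0.0142,0,0,-0.0013,-0.0003,-0.0001,-1,0.0142,0.001,0,0,0,0,-1,0.0141,0.0021,0,0,0,0,-1,0.0138,0.0032,0,0,0,0,-1,0.0135,0.0043,0,0,0,0,-1,0.0132,0.0053,0,0,0,0,-1,0.0127,0.0062,0,0,0,0,-1,0.0122,0.007,0,0,0,0,-1,0.0117,0.008,0,0,0,0,-1,0.011,0.0088,0,0,0,0,-1,0.0104,0.0097,0,0,0,0,-1,0.0095,0.0104,0,0,0,0,-1]
CALL [0.0088,0.0111,0,0,0,0,-1,0.0078,0.0118,0,0,0,0,-1,0.0069,0.0123,0,0,0,0,-1,0.006,0.0128,0,0,0,0,-1,0.0049,0.0133,0,0,0,0,-1,0.004,0.0136,0,0,0,0,-1,0.0028,0.0138,0,0,0,0,-1,0.0018,0.014,0,0,0,0,-1,0.0007,0.0141,0,0,0,0,-1,-0.0003,0.0142,0,0,0,0,-1,-0.0015,0.014,0,0,0,0,-1,-0.0025,0.014,0,0,0,0,-1]
```

servo_tool(commands=[0.0142,0,0,0,0,0,-1,0.0142,0.001,0,0,0,0,-1,0.0141,0.0021,0,0,0,0,-1,0.0138,0.0032,0,0,0,0,-1])

```text
t: 4.43
tcp_pos: [0.6241, 0.2656, 0.2223]
tool_rot: [0.127, 0.992, -0.007, 0.001]
force: [0.0, -19.5, -1.9]
finger_gap: 0.202
gripper_force: 30.9
```

```bash
python3 -c "
from h import *
st()"
```

```text
t 4.4 p [0.6241 0.2656 0.2223] psi 165.39 tilt 0.77 gap 0.202 gf 30.9 F [  0.  -19.5  -1.9]
```

```bash
cat >> h.py <<'E'
def swing(a1,n,pv=(.662,.350),off=0.,psi=165.5):
    pv=np.array(pv);s=manip.sense();p=np.array(s['tcp_pos']);k=p[:2]-pv;a0=np.degrees(np.arctan2(k[1],k[0]));r=np.hypot(*k)
    if a0>a1+200:a0-=360
    if a0<a1-200:a0+=360
    print('a0',a0,'r',r);W=[]
    for j in range(1,n+1):
        t=np.radians(a0+(a1-a0)*j/n);rr=r+(.092-r)*j/n+off*min(1,j/2)
        W.append((*(pv+rr*np.array([np.cos(t),np.sin(t)])),p[2],psi,-1,1))
    plan(W)
E
python3 -c "
from h import *
swing(-147,8,off=.003)"
```

```text
a0 -114.17905336211209 r 0.09248456756772985
CALL [0.0137,-0.0001,0,-0.0021,0.0006,-0.0003,-1,0.0138,0.0009,0,0,0,0,-1,0.0128,0.0048,0,0,0,0,-1,0.0124,0.0056,0,0,0,0,-1,0.0119,0.0066,0,0,0,0,-1,0.0115,0.0073,0,0,0,0,-1,0.0109,0.0082,0,0,0,0,-1,0.0103,0.0089,0,0,0,0,-1]
```

servo_tool(commands=[0.0137,0,0,0,0,0,-1,0.0138,0.0009,0,0,0,0,-1,0.0128,0.0048,0,0,0,0,-1,0.0124,0.0056,0,0,0,0,-1,0.0119,0.0066,0,0,0,0,-1,0.0115,0.0073,0,0,0,0,-1,0.0109,0.0082,0,0,0,0,-1,0.0103,0.0089,0,0,0,0,-1])

```text
t: 5.1
tcp_pos: [0.5777, 0.3005, 0.2224]
tool_rot: [0.127, 0.992, -0.006, -0.004]
force: [-7.3, -13.3, 3.5]
finger_gap: 0.179
gripper_force: 28.3
```

```bash
python3 -c "
from h import *
st();swing(-180,8)"
```

```text
t 5.1 p [0.5777 0.3005 0.2224] psi 165.44 tilt 0.82 gap 0.179 gf 28.3 F [ -7.3 -13.3   3.5]
a0 -149.54972931943007 r 0.09773055168563213
CALL [0.0078,0.0104,-0.0001,-0.0021,-0.001,-0.0001,-1,0.007,0.0109,0,0,0,0,-1,0.0062,0.0112,0,0,0,0,-1,0.0055,0.0115,0,0,0,0,-1,0.0045,0.0118,0,0,0,0,-1,0.0038,0.0119,0,0,0,0,-1,0.0029,0.0121,0,0,0,0,-1,0.0021,0.0122,0,0,0,0,-1]
```

```bash
python3 -c "
from h import *
swing(-178,8,pv=(.656,.351),off=.002)"
```

```text
a0 -147.14835559759035 r 0.09314672497202259
CALL [0.0102,0.0076,0,-0.0021,-0.001,-0.0001,-1,0.0097,0.0084,0,0,0,0,-1,0.0076,0.0102,0,0,0,0,-1,0.0068,0.0108,0,0,0,0,-1,0.0062,0.0111,0,0,0,0,-1,0.0053,0.0116,0,0,0,0,-1,0.0045,0.0118,0,0,0,0,-1,0.0038,0.0121,0,0,0,0,-1]
```

servo_tool(commands=[0.0102,0.0076,0,0,0,0,-1,0.0097,0.0084,0,0,0,0,-1,0.0076,0.0102,0,0,0,0,-1,0.0068,0.0108,0,0,0,0,-1,0.0062,0.0111,0,0,0,0,-1,0.0053,0.0116,0,0,0,0,-1,0.0045,0.0118,0,0,0,0,-1,0.0038,0.0121,0,0,0,0,-1])

```text
t: 5.77
tcp_pos: [0.5583, 0.3515, 0.222]
tool_rot: [0.126, 0.992, -0.004, -0.007]
force: [-7.7, -1.9, 1.1]
finger_gap: 0.001
gripper_force: 2.9
```

```bash
python3 -c "
from h import *
st();swing(-210,8,pv=(.658,.35))"
```

```text
t 5.8 p [0.5583 0.3515 0.222 ] psi 165.53 tilt 0.94 gap 0.001 gf 2.9 F [-7.7 -1.9  1.1]
a0 -180.87379844396193 r 0.09974698559978877
CALL [0.0007,0.0127,-0.0001,-0.0014,-0.0022,0.0001,-1,-0.0002,0.0127,0,0,0,0,-1,-0.0009,0.0125,0,0,0,0,-1,-0.0018,0.0122,0,0,0,0,-1,-0.0025,0.012,0,0,0,0,-1,-0.0032,0.0118,0,0,0,0,-1,-0.004,0.0113,0,0,0,0,-1,-0.0047,0.011,0,0,0,0,-1]
```

The knob slipped out sideways. I rise clear and look again.

servo_tool(commands=[0,0,0,0,0,0,0.5,0,0,0,0,0,0,0.5,0,0,0,0,0,0,0.5,0,0,-0.06,0,0,0,0.5,0,0,-0.06,0,0,0,0.5,0,0,-0.06,0,0,0,0.5,0.06,0,0,0,0,0,0.5,0.06,0,0,0,0,0,0.5,0.06,0,0,0,0,0,0.5,0.06,0,0,0,0,0,0.5,0.06,0,0,0,0,0,0.5])

```text
t: 6.68
tcp_pos: [0.42, 0.3911, 0.3138]
tool_rot: [0.126, 0.992, 0.001, 0.002]
force: [-0.5, 0.4, 0.3]
finger_gap: 0.753
gripper_force: 0.0
```

```bash
python3 - <<'E'
from h import *
st()
T=snap('top');S=snap('side')
for p in(T,S):print('red .258',blobs(p,.258,red,100))
a=cv2.resize(T['img'][90:240,165:365,::-1],(800,600),interpolation=cv2.INTER_CUBIC)
b=cv2.resize(S['img'][220:420,180:380,::-1],(600,600),interpolation=cv2.INTER_CUBIC)
cv2.imwrite('pics/k2.png',cv2.resize(np.hstack([a[:,:600],b]),(800,400)))
E
```

```text
t 6.7 p [0.42   0.3911 0.3138] psi 165.49 tilt 0.23 gap 0.753 gf 0.0 F [-0.5  0.4  0.3]
red .258 [(array([0.3735, 0.3338], dtype=float32), [0.072, 0.017], -85.9), (array([0.5733, 0.32  ], dtype=float32), [0.028, 0.013], -121.0), (array([ 0.6855, -0.1632], dtype=float32), [0.053, 0.042], -33.7)]
red .258 [(array([0.3913, 0.5124], dtype=float32), [0.073, 0.019], -86.8), (array([0.5748, 0.3446], dtype=float32), [0.044, 0.017], -80.5), (array([0.6877, 0.0346], dtype=float32), [0.076, 0.042], -75.2)]
```

View pics/k2.png

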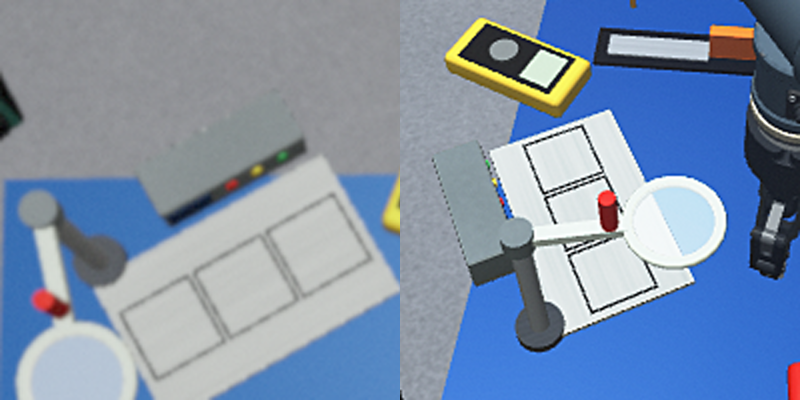

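servo_tool(commands=[0,0,0,0,0,0,0.3,0,0,0,0,0,0,0.3])

```text
t: 6.95
tcp_pos: [0.4218, 0.3909, 0.3132]
tool_rot: [0.126, 0.992, 0.001, 0.002]
force: [0.0, 0.5, 0.1]
finger_gap: 0.65
gripper_force: 0.0
```

```bash
python3 - <<'E'
from h import *
st()
T=snap('top');S=snap('side')
print(toplane(T,[[180,201.7]],.258),toplane(S,[[284,318.5]],.258))
k=(.578,.329)
plan([(*k,.30,165.5,.3),(*k,.30,165.5,.3,2)])
E
```

```text
t 7.0 p [0.4218 0.3909 0.3132] psi 165.52 tilt 0.21 gap 0.65 gf 0.0 F [0.  0.5 0.1]
[[0.57806028 0.32773772 0.258     ]] [[0.57527098 0.3301539  0.258     ]]
CALL [-0.0555,-0.0068,0.0042,0,0,0,0.3,-0.0555,-0.0068,0.0042,0,0.0001,0,0.3,-0.0554,-0.0068,0.0042,0,0,0,0.3,-0.0555,-0.0068,0.0042,0.0001,0.0001,0,0.3,-0.0554,-0.0069,0.0042,0,0,-0.0001,0.3,-0.0555,-0.0068,0.0042,0.0001,0.0001,0,0.3,0,0,0,0,0,0,0.3,0,0,0,0,0,0,0.3]
```

servo_tool(commands=[-0.0555,-0.0068,0.0042,0,0,0,0.3,-0.0555,-0.0068,0.0042,0,0,0,0.3,-0.0554,-0.0068,0.0042,0,0,0,0.3,-0.0555,-0.0068,0.0042,0,0,0,0.3,-0.0554,-0.0069,0.0042,0,0,0,0.3,-0.0555,-0.0068,0.0042,0,0,0,0.3,0,0,0,0,0,0,0.3,0,0,0,0,0,0,0.3,0,0,0,0,0,0,0.3], force=60)

```text
t: 7.8
tcp_pos: [0.5767, 0.3286, 0.2986]
tool_rot: [0.127, 0.992, -0.0, -0.001]
force: [-0.4, -0.5, 0.5]
finger_gap: 0.649
gripper_force: 0.0
```

```bash
python3 - <<'E'
from h import *
st()
k=(.577,.330)
plan([(*k,.29,165.5,.3,2),(*k,.221,165.5,.3,4),(*k,.221,165.5,.3,2)])
E
```

```text
t 7.8 p [0.5767 0.3286 0.2986] psi 165.44 tilt 0.08 gap 0.649 gf 0.0 F [-0.4 -0.5  0.5]
CALL [0.0001,0.0014,0.0086,0,-0.0001,-0.0001,0.3,0,0.0014,0.0086,-0.0001,-0.0001,-0.0001,0.3,0,0,0.0345,0,0,0,0.3,0,0,0.0345,0,0,0,0.3,0,0,0.0345,0,0,0,0.3,0,0,0.0345,0,0,0,0.3,0,0,0,0,0,0,0.3,0,0,0,0,0,0,0.3]
```

servo_tool(commands=[0,0.0014,0.0086,0,0,0,0.3,0,0.0014,0.0086,0,0,0,0.3,0,0,0.0345,0,0,0,0.3,0,0,0.0345,0,0,0,0.3,0,0,0.0345,0,0,0,0.3,0,0,0.0345,0,0,0,0.3,0,0,0,0,0,0,0.3,0,0,0,0,0,0,0.3])

```text
t: 8.47
tcp_pos: [0.5754, 0.3309, 0.2207]
tool_rot: [0.126, 0.992, -0.001, -0.001]
force: [0.1, 0.1, 1.1]
finger_gap: 0.651
gripper_force: 0.0
```

```bash
python3 - <<'E'
from h import *
st()
S=snap('side');cv2.imwrite('pics/k3.png',cv2.resize(S['img'][250:390,210:350,::-1],(560,560),interpolation=cv2.INTER_CUBIC))
E
```

```text
t 8.5 p [0.5754 0.3309 0.2207] psi 165.58 tilt 0.16 gap 0.651 gf 0.0 F [0.1 0.1 1.1]
```

View pics/k3.png

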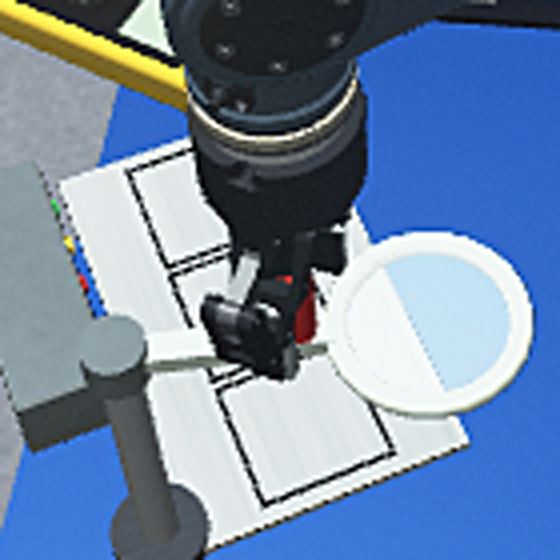

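The fingers straddle the knob but sit about 3 mm too far to the left (+x) in the picture: knob at about (302,305), finger centre at about (290,312). I shift and close.

servo_tool(commands=[0.006,0,0,0,0,0,0.3,0,0,0,0,0,0,-1,0,0,0,0,0,0,-1,0,0,0,0,0,0,-1,0,0,0,0,0,0,-1,0,0,0,0,0,0,-1])

```text
t: 9.02
tcp_pos: [0.5735, 0.3307, 0.2227]
tool_rot: [0.126, 0.992, -0.001, -0.0]
force: [-2.5, -2.5, 5.6]
finger_gap: 0.193
gripper_force: 58.7
```

```bash
python3 -c "
from h import *
st();swing(-188,6,pv=(.667,.35));swing(-188,6,pv=(.663,.35))"
```

```text
t 9.0 p [0.5735 0.3307 0.2227] psi 165.51 tilt 0.07 gap 0.193 gf 58.7 F [-2.5 -2.5  5.6]
a0 -168.34264941550973 r 0.09544456839280013
CALL [0.0035,0.0104,0,-0.0002,0,0,-1,0.0028,0.0105,0,0,0,0,-1,0.0022,0.0106,0,0,0,0,-1,0.0016,0.0106,0,0,0,0,-1,0.001,0.0106,0,0,0,0,-1,0.0004,0.0106,0,0,0,0,-1]
a0 -167.8367099945757 r 0.09153064293629373
CALL [0.0047,0.0097,0,-0.0002,0,0,-1,0.0041,0.0099,0,0,0,0,-1,0.0035,0.0102,0,0,0,0,-1,0.0029,0.0103,0,0,0,0,-1,0.0023,0.0106,0,0,0,0,-1,0.0017,0.0106,0,0,0,0,-1]
```

servo_tool(commands=[0.0045,0.01,0,0,0,0,-1,0.0038,0.0101,0,0,0,0,-1,0.0031,0.0103,0,0,0,0,-1,0.0025,0.0104,0,0,0,0,-1,0.0019,0.0106,0,0,0,0,-1,0.0013,0.0106,0,0,0,0,-1])

```text
t: 9.52
tcp_pos: [0.5694, 0.3606, 0.2226]
tool_rot: [0.127, 0.992, -0.004, -0.004]
force: [-10.9, -9.1, 9.6]
finger_gap: 0.198
gripper_force: 60.0
```

```bash
python3 -c "
from h import *
st();swing(-205,7,pv=(.663,.35));"
```

```text
t 9.5 p [0.5694 0.3606 0.2226] psi 165.39 tilt 0.65 gap 0.198 gf 60.0 F [-10.9  -9.1   9.6]
a0 -186.46845406261386 r 0.09418413177776827
CALL [0.0004,0.0087,-0.0001,-0.0013,-0.0013,-0.0003,-1,0,0.0087,0,0,0,0,-1,-0.0004,0.0086,0,0,0,0,-1,-0.0008,0.0086,0,0,0,0,-1,-0.0012,0.0085,0,0,0,0,-1,-0.0016,0.0084,0,0,0,0,-1,-0.002,0.0083,0,0,0,0,-1]
```

servo_tool(commands=[0.0014,0.0087,0,0,0,0,-1,0.001,0.0088,0,0,0,0,-1,0.0004,0.0088,0,0,0,0,-1,-0.0003,0.0086,0,0,0,0,-1,-0.0008,0.0085,0,0,0,0,-1,-0.0014,0.0084,0,0,0,0,-1,-0.002,0.0083,0,0,0,0,-1,-0.002,0.008,0,0,0,0,-1])

```text
t: 10.18
tcp_pos: [0.5797, 0.3954, 0.2226]
tool_rot: [0.127, 0.992, -0.001, -0.004]
force: [-11.5, -5.3, 10.3]
finger_gap: 0.191
gripper_force: 59.8
```

```bash
python3 -c "
from h import *
st();swing(-215,4,pv=(.664,.35));"
```

```text
t 10.2 p [0.5797 0.3954 0.2226] psi 165.45 tilt 0.51 gap 0.191 gf 59.8 F [-11.5  -5.3  10.3]
a0 -208.3211944322262 r 0.09576175942959216
CALL [-0.0032,0.0049,0,-0.0006,-0.0013,-0.0001,-1,-0.0034,0.0047,0,0,0,0,-1,-0.0034,0.0046,0,0,0,0,-1,-0.0036,0.0045,0,0,0,0,-1]
```

servo_tool(commands=[0,0,0,0,0,0,0.5,0,0,0,0,0,0,0.5,0,0,0,0,0,0,0.5,0,0,-0.06,0,0,0,0.5,0,0,-0.06,0,0,0,0.5,0,0,-0.06,0,0,0,0.5,0,0,-0.06,0,0,0,0.5,0,0,0,0,0,0,0.5])

```text
t: 10.85
tcp_pos: [0.5872, 0.3974, 0.3498]
tool_rot: [0.126, 0.992, 0.004, 0.007]
force: [0.9, 0.4, 1.1]
finger_gap: 0.754
gripper_force: 0.0
```

```bash
python3 - <<'E'
from h import *
st()
plan([(.45,.12,.30,80,.3),(.4675,-.08,.15,0,.3)],maxmm=35)
S=snap('side')
print('handle',blobs(S,.055,orange))
print('red .258',blobs(S,.258,red,100))
r=rect(S,.009)[100:420,560:860,::-1]
cv2.imwrite('pics/r9.png',cv2.resize(r,None,fx=2,fy=2))
E
```

```text
t 10.8 p [0.5872 0.3974 0.3498] psi 165.5 tilt 0.88 gap 0.754 gf 0.0 F [0.9 0.4 1.1]
CALL [0.0085,-0.0404,0.0061,0.0002,0,0.0158,0.3,0.0045,-0.0411,0.0062,0.0002,0,0.0158,0.3,0.0004,-0.0413,0.0063,0.0002,0,0.0158,0.3,-0.0037,-0.0412,0.0063,0.0002,0,0.0158,0.3,-0.0078,-0.0406,0.0064,0.0002,0,0.0158,0.3,-0.0118,-0.0396,0.0064,0.0002,0,0.0158,0.3,-0.0156,-0.0382,0.0065,0.0002,0,0.0159,0.3,-0.0193,-0.0365,0.0065,0.0002,0.0001,0.0158,0.3,-0.0229,-0.0344,0.0065,0.0002,0,0.0159,0.3,-0.0262,-0.0319,0.0066,0.0002,0.0001,0.0158,0.3,-0.0292,-0.0291,0.0066,0.0002,0.0001,0.0159,0.3,-0.032,-0.0261,0.0066,0.0002,0,0.0158,0.3]
CALL [-0.0344,-0.0227,0.0066,0.0001,0.0001,0.0159,0.3,-0.0365,-0.0192,0.0066,0.0002,0,0.0158,0.3,-0.0382,-0.0155,0.0067,0.0001,0.0001,0.0159,0.3,-0.0277,0.0074,0.0214,0,0,0.0159,0.3,-0.0268,0.0102,0.0214,0,0,0.0159,0.3,-0.0257,0.0128,0.0214,0,0,0.0159,0.3,-0.0243,0.0153,0.0214,0,0,0.0159,0.3,-0.0226,0.0176,0.0214,0,0,0.0159,0.3,-0.0208,0.0198,0.0214,0,0,0.0159,0.3,-0.0187,0.0218,0.0214,0,0,0.0159,0.3,-0.0164,0.0235,0.0214,0,0,0.0158,0.3,-0.014,0.025,0.0214,0,0,0.0159,0.3]
CALL [-0.0115,0.0263,0.0215,0,0,0.0158,0.3,-0.0088,0.0273,0.0214,0,0,0.0159,0.3,-0.006,0.028,0.0215,0,0,0.0158,0.3,-0.0032,0.0285,0.0214,0,0,0.0159,0.3,-0.0004,0.0288,0.0215,0,0,0.0158,0.3]
handle [(array([0.2694, 0.3689], dtype=float32), [0.048, 0.014], -154.1), (array([ 0.467, -0.08 ], dtype=float32), [0.078, 0.02], 180.0)]
red .258 [(array([0.3913, 0.5124], dtype=float32), [0.073, 0.019], -87.0), (array([0.584 , 0.4078], dtype=float32), [0.042, 0.016], -73.6)]
```

View pics/r9.png

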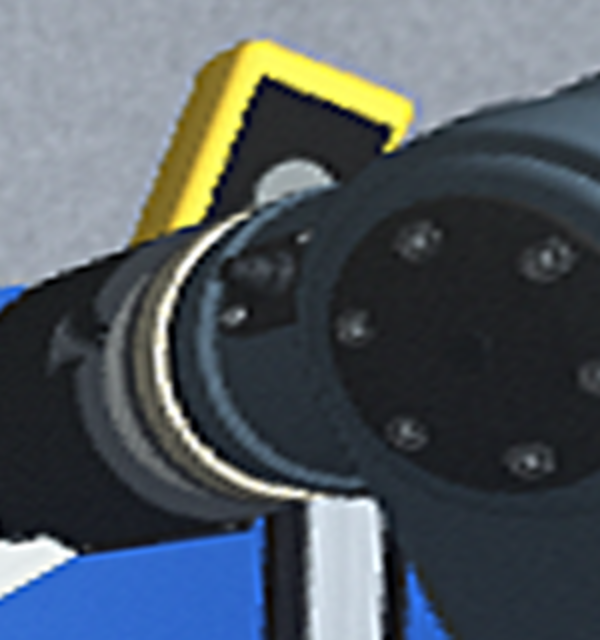

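servo_tool(commands=[0.0085,-0.0404,0.0061,0.0002,0,0.0158,0.3,0.0045,-0.0411,0.0062,0.0002,0,0.0158,0.3,0.0004,-0.0413,0.0063,0.0002,0,0.0158,0.3,-0.0037,-0.0412,0.0063,0.0002,0,0.0158,0.3,-0.0078,-0.0406,0.0064,0.0002,0,0.0158,0.3,-0.0118,-0.0396,0.0064,0.0002,0,0.0158,0.3,-0.0156,-0.0382,0.0065,0.0002,0,0.0159,0.3,-0.0193,-0.0365,0.0065,0.0002,0,0.0158,0.3,-0.0229,-0.0344,0.0065,0.0002,0,0.0159,0.3,-0.0262,-0.0319,0.0066,0.0002,0,0.0158,0.3,-0.0292,-0.0291,0.0066,0.0002,0,0.0159,0.3,-0.032,-0.0261,0.0066,0.0002,0,0.0158,0.3], force=110)

```text
t: 11.9
tcp_pos: [0.4723, 0.1727, 0.3032]
tool_rot: [0.664, 0.748, -0.008, -0.002]
force: [0.5, -0.1, 0.3]
finger_gap: 0.653
gripper_force: 0.0
```

servo_tool(commands=[-0.0344,-0.0227,0.0066,0.0001,0.0001,0.0159,0.3,-0.0365,-0.0192,0.0066,0.0002,0,0.0158,0.3,-0.0382,-0.0155,0.0067,0.0001,0.0001,0.0159,0.3,-0.0277,0.0074,0.0214,0,0,0.0159,0.3,-0.0268,0.0102,0.0214,0,0,0.0159,0.3,-0.0257,0.0128,0.0214,0,0,0.0159,0.3,-0.0243,0.0153,0.0214,0,0,0.0159,0.3,-0.0226,0.0176,0.0214,0,0,0.0159,0.3,-0.0208,0.0198,0.0214,0,0,0.0159,0.3,-0.0187,0.0218,0.0214,0,0,0.0159,0.3,-0.0164,0.0235,0.0214,0,0,0.0158,0.3,-0.014,0.025,0.0214,0,0,0.0159,0.3])

```text
t: 12.9
tcp_pos: [0.4552, -0.0118, 0.1987]
tool_rot: [0.97, 0.244, -0.008, 0.002]
force: [-0.0, -0.7, 0.3]
finger_gap: 0.651
gripper_force: 0.0
```

servo_tool(commands=[-0.0115,0.0263,0.0215,0,0,0.0158,0.3,-0.0088,0.0273,0.0214,0,0,0.0159,0.3,-0.006,0.028,0.0215,0,0,0.0158,0.3,-0.0032,0.0285,0.0214,0,0,0.0159,0.3,0,0.0288,0.0215,0,0,0.0158,0.3,0,0,0,0,0,0,0.3,0,0,0,0,0,0,0.3])

```text
t: 13.48
tcp_pos: [0.4608, -0.0831, 0.1459]
tool_rot: [1.0, 0.0, -0.008, 0.003]
force: [0.2, -0.4, -0.3]
finger_gap: 0.647
gripper_force: 0.0
```

```bash
python3 - <<'E'
from h import *
st()
plan([(.4675,-.081,.13,0,.3,2),(.4675,-.081,.015,0,.3,7),(.4675,-.081,.015,0,.3,2)])
E
```

```text
t 13.5 p [ 0.4608 -0.0831  0.1459] psi 0.03 tilt 0.99 gap 0.647 gf 0.0 F [ 0.2 -0.4 -0.3]
CALL [0.007,-0.0022,0.0158,0.0005,0.0013,0,0.3,0.0068,-0.0022,0.0159,0.0006,0.0012,0.0001,0.3,0,0,0.0329,0,0,0,0.3,0,0,0.0328,0,0,0,0.3,0,0,0.0329,0,0,0,0.3,0,0,0.0328,0,0,0,0.3,0,0,0.0329,0,0,0,0.3,0,0,0.0328,0,0,0,0.3,0.0001,0,0.0329,0,0,0,0.3,0,0,0,0,0,0,0.3,0,0,0,0,0,0,0.3]
```

servo_tool(commands=[0.007,-0.0022,0.0158,0.0005,0.0013,0,0.3,0.0068,-0.0022,0.0159,0.0006,0.0012,0,0.3,0,0,0.03,0,0,0,0.3,0,0,0.03,0,0,0,0.3,0,0,0.03,0,0,0,0.3,0,0,0.03,0,0,0,0.3,0,0,0.03,0,0,0,0.3,0,0,0,0,0,0,0.3,0,0,0,0,0,0,0.3])

```text
t: 14.23
tcp_pos: [0.4681, -0.0801, 0.0557]
tool_rot: [1.0, 0.001, 0.0, 0.0]
force: [0.2, 1.0, -0.2]
finger_gap: 0.647
gripper_force: 0.0
```

```bash
python3 - <<'E'
from h import *
st()
plan([(.4675,-.081,.048,0,.3,2),(.4675,-.081,.015,0,.3,3),(.4675,-.081,.015,0,.3,2)])
S=snap('side');cv2.imwrite('pics/l1.png',cv2.resize(S['img'][180:290,260:400,::-1],(700,550),interpolation=cv2.INTER_CUBIC))
E
```

```text
t 14.2 p [ 0.4681 -0.0801  0.0557] psi 0.12 tilt 0.05 gap 0.647 gf 0.0 F [ 0.2  1.  -0.2]
CALL [-0.0006,0.0009,0.0077,0,-0.0001,0.0002,0.3,-0.0006,0.0008,0.0078,0,0,0.0001,0.3,0,0,0.022,0,0,0,0.3,0,0,0.022,0,0,0,0.3,0,0,0.022,0,0,0,0.3,0,0,0,0,0,0,0.3,0,0,0,0,0,0,0.3]
```

View pics/l1.png

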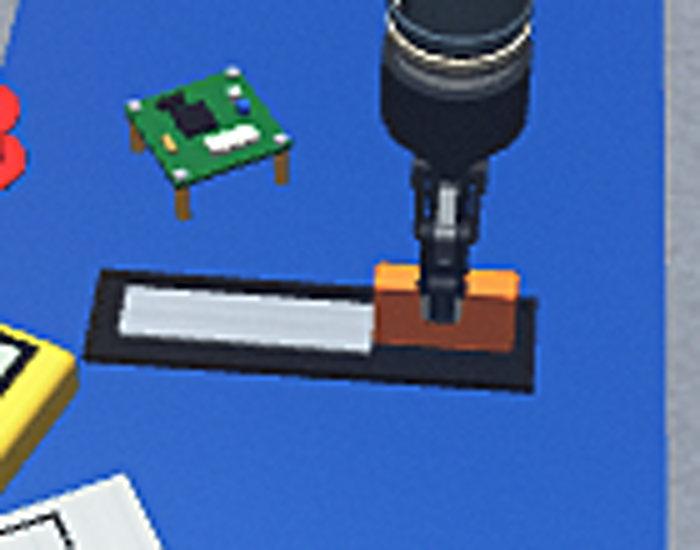

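The gripper is centred over the handle (finger at 440, handle spanning 374 to 518). I descend and grip.

servo_tool(commands=[-0.0003,0.0009,0.0077,0,0,0,0.3,-0.0003,0.0008,0.0078,0,0,0,0.3,0,0,0.022,0,0,0,0.3,0,0,0.022,0,0,0,0.3,0,0,0.022,0,0,0,0.3,0,0,0,0,0,0,0.3,0,0,0,0,0,0,-1,0,0,0,0,0,0,-1,0,0,0,0,0,0,-1,0,0,0,0,0,0,-1,0,0,0,0,0,0,-1,0,0,0,0,0,0,-1])

```text
t: 15.28
tcp_pos: [0.4691, -0.0823, 0.0163]
tool_rot: [1.0, 0.0, 0.002, 0.001]
force: [-0.1, -0.6, 4.6]
finger_gap: 0.222
gripper_force: 107.4
```

```bash
python3 - <<'E'
from h import *
st()
p=manip.sense()['tcp_pos']
S=snap('side');T=snap('top');print('handle',blobs(S,.055,orange)[-1],blobs(T,.055,orange)[-1]);print(blobs(S,.034,green,1500)[:2],blobs(T,.034,green,1500)[:2])
plan([(p[0],p[1],.12,0,-1)],maxmm=20)
E
```

```text
t 15.3 p [ 0.4691 -0.0823  0.0163] psi 0.01 tilt 0.28 gap 0.222 gf 107.4 F [-0.1 -0.6  4.6]
handle (array([ 0.494 , -0.0785], dtype=float32), [0.024, 0.019], 180.0) (array([0.2686, 0.3479], dtype=float32), [0.045, 0.013], -154.4)
[(array([ 0.617 , -0.2107], dtype=float32), [0.079, 0.077], -57.4)] [(array([ 0.4613, -0.4356], dtype=float32), [0.077, 0.076], -47.1), (array([ 0.6176, -0.2163], dtype=float32), [0.076, 0.074], -57.7)]
CALL [0.0002,0.0001,-0.0346,0.0001,-0.0001,0,-1,0.0001,0,-0.0346,0,-0.0001,0,-1,0.0001,0,-0.0345,0.0001,-0.0001,0,-1,0.0001,0,-0.0346,0,-0.0001,0,-1,0.0001,0.0001,-0.0345,0.0001,-0.0002,0,-1,0,0,-0.0346,0,-0.0001,0,-1]
```

servo_tool(commands=[0,0,-0.03,0,0,0,-1,0,0,-0.03,0,0,0,-1,0,0,-0.03,0,0,0,-1,0,0,-0.03,0,0,0,-1,0,0,-0.03,0,0,0,-1,0,0,-0.03,0,0,0,-1,0,0,-0.03,0,0,0,-1,0,0,0,0,0,0,-1], force=118)

```text
t: 16.05
tcp_pos: [0.4692, -0.0821, 0.1225]
tool_rot: [1.0, 0.0, 0.003, 0.001]
force: [0.9, 1.4, -2.2]
finger_gap: 0.221
gripper_force: 115.0
```

```bash
python3 - <<'E'
from h import *
st()
bx,by,a=.6173,-.213,32.4
c,s=np.cos(np.radians(a)),np.sin(np.radians(a))
pt=lambda d:(bx-d*c,by-d*s)
print(pt(.1415),pt(.25))
plan([(*pt(.26),.13,a,-1),(*pt(.26),.13,a,-1,2)],maxmm=25,maxdeg=4)
S=snap('side');cv2.imwrite('pics/l2.png',cv2.resize(S['img'][160:290,250:400,::-1],(690,598),interpolation=cv2.INTER_CUBIC))
E
```

```text
t 16.1 p [ 0.4692 -0.0821  0.1225] psi 0.04 tilt 0.41 gap 0.221 gf 115.0 F [ 0.9  1.4 -2.2]
(np.float64(0.49782759854146486), np.float64(-0.288819491489528)) (np.float64(0.4062180186244962), np.float64(-0.34695669874474916))
CALL [-0.0119,0.045,-0.0012,0.0001,-0.0001,-0.0075,-1,-0.014,0.0444,-0.0012,0.0001,-0.0001,-0.0075,-1,-0.0161,0.0437,-0.0013,0.0001,-0.0001,-0.0075,-1,-0.0182,0.0429,-0.0013,0,-0.0001,-0.0075,-1,-0.0202,0.042,-0.0012,0.0001,-0.0001,-0.0075,-1,-0.0221,0.041,-0.0013,0,-0.0001,-0.0075,-1,-0.024,0.0399,-0.0012,0,-0.0001,-0.0075,-1,-0.0259,0.0388,-0.0012,0.0001,0,-0.0075,-1,-0.0277,0.0375,-0.0013,0,-0.0001,-0.0075,-1,-0.0294,0.0361,-0.0012,0.0001,0,-0.0075,-1,-0.0311,0.0347,-0.0013,0,-0.0001,-0.0074,-1,-0.0327,0.0332,-0.0013,0.0001,0,-0.0075,-1]
CALL [0,0,0,0,0,0,-1,0,0,0,0,0,0,-1]
```

View pics/l2.png

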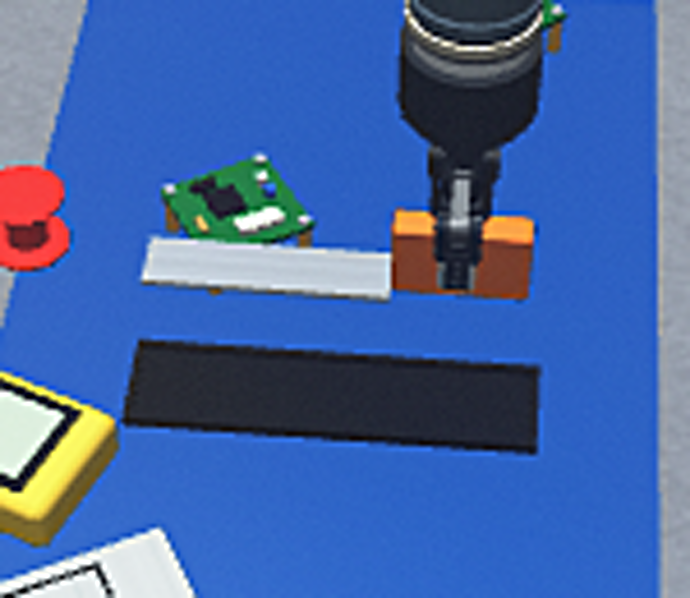

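The lifter hangs level. I move to the standoff pose for the nearer board.

servo_tool(commands=[-0.0119,0.045,-0.0012,0.0001,-0.0001,-0.0075,-1,-0.014,0.0444,-0.0012,0.0001,-0.0001,-0.0075,-1,-0.0161,0.0437,-0.0013,0.0001,-0.0001,-0.0075,-1,-0.0182,0.0429,-0.0013,0,-0.0001,-0.0075,-1,-0.0202,0.042,-0.0012,0.0001,-0.0001,-0.0075,-1,-0.0221,0.041,-0.0013,0,-0.0001,-0.0075,-1,-0.024,0.0399,-0.0012,0,-0.0001,-0.0075,-1,-0.0259,0.0388,-0.0012,0.0001,0,-0.0075,-1,-0.0277,0.0375,-0.0013,0,-0.0001,-0.0075,-1,-0.0294,0.0361,-0.0012,0.0001,0,-0.0075,-1,-0.0311,0.0347,-0.0013,0,-0.0001,-0.0074,-1,-0.0327,0.0332,-0.0013,0.0001,0,-0.0075,-1])

```text
t: 17.1
tcp_pos: [0.3955, -0.3522, 0.1262]
tool_rot: [0.96, 0.28, -0.002, -0.003]
force: [0.3, -0.1, -2.2]
finger_gap: 0.22
gripper_force: 115.5
```

servo_tool(commands=[0,0,0,0,0,0,-1,0,0,0,0,0,0,-1,0,0,0,0,0,0,-1])

```text
t: 17.35
tcp_pos: [0.3958, -0.3506, 0.1265]
tool_rot: [0.96, 0.278, -0.002, -0.003]
force: [0.5, 0.3, -3.0]
finger_gap: 0.221
gripper_force: 115.3
```

```bash
python3 - <<'E'
from h import *
st()
S=snap('side');T=snap('top');print(blobs(S,.034,green,1500),blobs(T,.034,green,1500)[:2])
bx,by,a=.6173,-.213,32.4
c,s=np.cos(np.radians(a)),np.sin(np.radians(a))
pt=lambda d:(bx-d*c,by-d*s)
plan([(*pt(.26),.022,a,-1),(*pt(.26),.022,a,-1,2)],maxmm=15)
E
```

```text
t 17.4 p [ 0.3958 -0.3506  0.1265] psi 32.34 tilt 0.44 gap 0.221 gf 115.3 F [ 0.5  0.3 -3. ]
[(array([ 0.4753, -0.4496], dtype=float32), [0.084, 0.044], -149.5), (array([ 0.617 , -0.2107], dtype=float32), [0.079, 0.077], -57.4)] [(array([ 0.4762, -0.4328], dtype=float32), [0.059, 0.049], -45.0), (array([ 0.6176, -0.2163], dtype=float32), [0.076, 0.074], -57.7)]
CALL [0.0001,0.0008,0.0262,-0.0001,0,0,-1,0.0001,0.0008,0.0262,-0.0001,0.0001,0,-1,0.0001,0.0008,0.0263,-0.0001,0,0,-1,0.0001,0.0007,0.0262,-0.0001,0.0001,0,-1,0.0001,0.0007,0.0263,-0.0002,0,0,-1,0.0001,0.0007,0.0262,-0.0001,0.0001,0,-1,0,0.0007,0.0263,-0.0002,0,0,-1,0.0001,0.0007,0.0262,-0.0001,0.0001,0.0001,-1,0,0,0,0,0,0,-1,0,0,0,0,0,0,-1]
```

servo_tool(commands=[0,0.0008,0.0262,-0.0001,0,0,-1,0,0.0008,0.0262,-0.0001,0.0001,0,-1,0,0.0008,0.0263,-0.0001,0,0,-1,0,0.0007,0.0262,-0.0001,0.0001,0,-1,0,0.0007,0.0263,-0.0002,0,0,-1,0,0.0007,0.0262,-0.0001,0.0001,0,-1,0,0.0007,0.0263,-0.0002,0,0,-1,0,0.0007,0.0262,-0.0001,0.0001,0,-1,0,0,0,0,0,0,-1,0,0,0,0,0,0,-1])

```text
t: 18.28
tcp_pos: [0.398, -0.3531, 0.0223]
tool_rot: [0.96, 0.279, 0.0, 0.0]
force: [-0.1, 0.4, -3.1]
finger_gap: 0.218
gripper_force: 115.4
```

```bash
python3 - <<'E'
from h import *
st()
bx,by,a=.6173,-.213,32.4
c,s=np.cos(np.radians(a)),np.sin(np.radians(a))
pt=lambda d:(bx-d*c,by-d*s)
plan([(*pt(.23),.022,a,-1,3),(*pt(.1415),.022,a,-1,9)])
S=snap('side');x,y=260,120;cv2.imwrite('pics/l3.png',cv2.resize(S['img'][y:y+150,x:x+160,::-1],(640,600),interpolation=cv2.INTER_CUBIC))
E
```

```text
t 18.3 p [ 0.398  -0.3531  0.0223] psi 32.45 tilt 0.02 gap 0.218 gf 115.4 F [-0.1  0.4 -3.1]
CALL [0.0202,-0.0005,0.0002,0,0,0,-1,0.0202,-0.0005,0.0002,0,0,0.0001,-1,0.0201,-0.0005,0.0003,0.0001,0,0,-1,0.0197,0,0,0,0,0,-1,0.0197,0,0,0,0,0,-1,0.0197,0,0,0,0,0,-1,0.0197,0,0,0,0,0,-1,0.0196,0,0,0,0,0,-1,0.0197,0,0,0,0,0,-1,0.0196,0,0,0,0,0,-1,0.0197,0,0,0,0,0,-1,0.0196,0,0,0,0,0,-1]
```

View pics/l3.png

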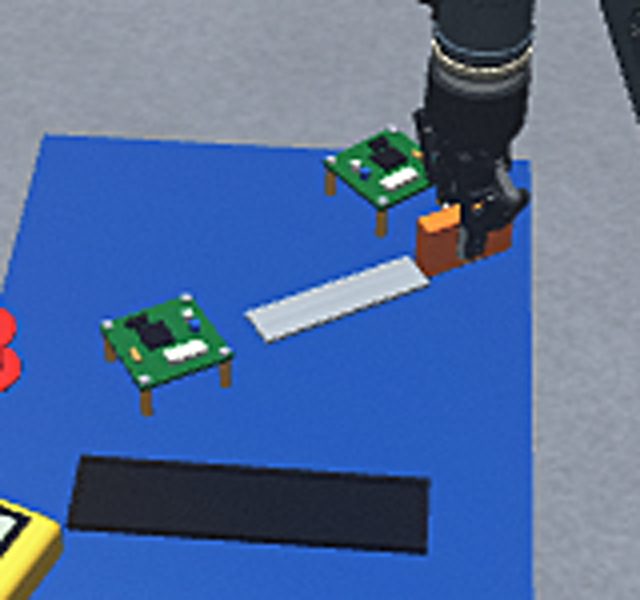

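The blade (tip centre at 257,328) points between the standoffs of the near board. I advance.

servo_tool(commands=[0.0202,-0.0005,0.0002,0,0,0,-1,0.0202,-0.0005,0.0002,0,0,0,-1,0.0201,-0.0005,0.0003,0,0,0,-1,0.0197,0,0,0,0,0,-1,0.0197,0,0,0,0,0,-1,0.0197,0,0,0,0,0,-1,0,0,0,0,0,0,-1])

```text
t: 18.92
tcp_pos: [0.4501, -0.3206, 0.0227]
tool_rot: [0.96, 0.28, 0.001, 0.002]
force: [-0.0, 0.1, -2.2]
finger_gap: 0.22
gripper_force: 115.4
```

```bash
python3 - <<'E'
from h import *
st()
S=snap('side');T=snap('top');print(blobs(S,.034,green,1500),blobs(T,.034,green,1500)[:2])
bx,by,a=.6173,-.213,32.4
c,s=np.cos(np.radians(a)),np.sin(np.radians(a))
pt=lambda d:(bx-d*c,by-d*s)
plan([(*pt(.1415),.022,a,-1,6),(*pt(.1415),.022,a,-1,2)])
E
```

```text
t 18.9 p [ 0.4501 -0.3206  0.0227] psi 32.52 tilt 0.22 gap 0.22 gf 115.4 F [-0.   0.1 -2.2]
[(array([ 0.6167, -0.2109], dtype=float32), [0.079, 0.078], -57.4)] [(array([ 0.6177, -0.2164], dtype=float32), [0.075, 0.074], -57.2), (array([0.8023, 0.4916], dtype=float32), [0.126, 0.045], -61.8)]
CALL [0.0197,-0.0003,0.0002,0.0001,0,0,-1,0.0196,-0.0003,0.0001,0.0001,0,0,-1,0.0197,-0.0003,0.0002,0.0001,0,0.0001,-1,0.0196,-0.0004,0.0001,0,0,0,-1,0.0197,-0.0003,0.0002,0.0001,0,0.0001,-1,0.0196,-0.0004,0.0001,0,0,0,-1,0,0,0,0,0,0,-1,0,0,0,0,0,0,-1]
```

servo_tool(commands=[0.0197,-0.0003,0.0002,0.0001,0,0,-1,0.0196,-0.0003,0.0001,0.0001,0,0,-1,0.0197,-0.0003,0.0002,0.0001,0,0,-1,0.0196,-0.0004,0.0001,0,0,0,-1,0.0197,-0.0003,0.0002,0.0001,0,0,-1,0.0196,-0.0004,0.0001,0,0,0,-1,0,0,0,0,0,0,-1,0,0,0,0,0,0,-1])

```text
t: 19.68
tcp_pos: [0.4979, -0.2888, 0.022]
tool_rot: [0.96, 0.28, -0.0, 0.0]
force: [-0.4, 0.1, -1.8]
finger_gap: 0.221
gripper_force: 115.4
```

```bash
python3 - <<'E'
from h import *
st()
S=snap('side');T=snap('top');print(blobs(S,.034,green,1500),blobs(T,.034,green,1500)[:2])
x,y=260,120;cv2.imwrite('pics/l4.png',cv2.resize(S['img'][y:y+120,x:x+130,::-1],(650,600),interpolation=cv2.INTER_CUBIC))
E
```

```text
t 19.7 p [ 0.4979 -0.2888  0.022 ] psi 32.48 tilt 0.01 gap 0.221 gf 115.4 F [-0.4  0.1 -1.8]
[(array([ 0.459, -0.43 ], dtype=float32), [0.079, 0.075], -138.8), (array([ 0.6171, -0.2108], dtype=float32), [0.079, 0.078], -57.3)] [(array([0.8023, 0.4911], dtype=float32), [0.125, 0.045], -61.3)]
```

View pics/l4.png

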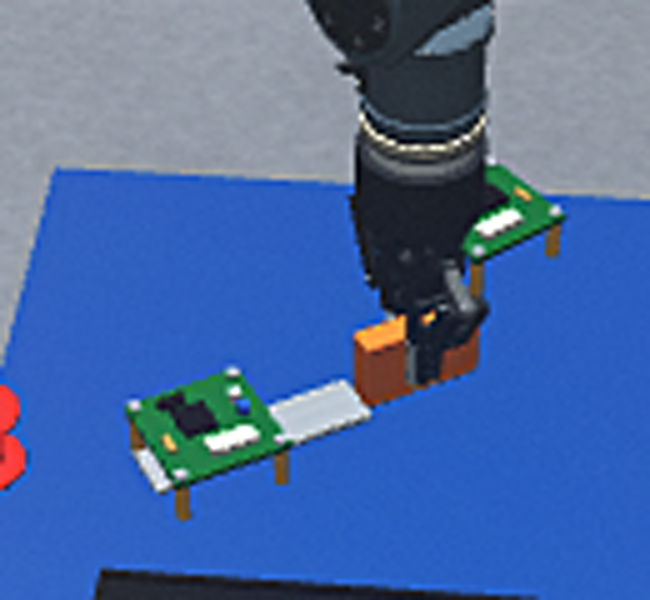

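The blade is fully under the board, showing between the far standoffs at (150,470). I lift.

servo_tool(commands=[0,0,-0.014,0,0,0,-1,0,0,-0.01,0,0,0,-1,0,0,-0.008,0,0,0,-1,0,0,-0.008,0,0,0,-1,0,0,-0.012,0,0,0,-1,0,0,-0.016,0,0,0,-1,0,0,-0.02,0,0,0,-1,0,0,-0.024,0,0,0,-1,0,0,-0.024,0,0,0,-1,0,0,-0.014,0,0,0,-1,0,0,-0.006,0,0,0,-1,0,0,0,0,0,0,-1])

```text
t: 20.78
tcp_pos: [0.4979, -0.2898, 0.1014]
tool_rot: [0.96, 0.279, 0.001, 0.001]
force: [-0.0, -0.8, -2.4]
finger_gap: 0.217
gripper_force: 115.4
```

```bash
python3 - <<'E'
from h import *
st()
z=manip.sense()['tcp_pos'][2];zb=z-.0113+.004+.004
S=snap('side');T=snap('top');print(blobs(S,zb,green,1500),blobs(T,zb,green,1500)[:2],zb)
# refine station on side/top: threshold dark bay lines, fit distance to model lines
E
```

```text
t 20.8 p [ 0.4979 -0.2898  0.1014] psi 32.39 tilt 0.14 gap 0.217 gf 115.4 F [-0.  -0.8 -2.4]
[(array([ 0.4393, -0.3559], dtype=float32), [0.091, 0.052], -80.5), (array([ 0.617 , -0.2102], dtype=float32), [0.079, 0.078], -56.8)] [(array([ 0.6174, -0.2151], dtype=float32), [0.076, 0.074], -57.5), (array([0.7801, 0.466 ], dtype=float32), [0.119, 0.043], -61.4)] 0.09805496318229556
```

```bash
cat >> h.py <<'E'
def fit_station(p,x0=(.6378,.196,.5044)):
    im=rect(p,.008);g=cv2.cvtColor(im,cv2.COLOR_RGB2GRAY).astype(float);bg=cv2.medianBlur(g.astype(np.uint8),21).astype(float)
    d=cv2.GaussianBlur(np.clip(bg-g,0,60),(0,0),3)
    t=np.linspace(-.042,.042,40);M=[]
    for k in(-1,0,1):
        for u in(-.0415,.0415): M+= [(u,k*.088+v,.008) for v in t]+[(v,k*.088+u,.008) for v in t]
    M=np.array(M)
    def f(v):
        w=Tz(v,M);c=((Y0-w[:,1])*1000).astype(np.float32);r=(750-(w[:,0]-X0)*1000).astype(np.float32)
        return 60-cv2.remap(d,c[None],r[None],cv2.INTER_LINEAR)[0]
    best=min((least_squares(f,[x0[0]+a,x0[1]+b,x0[2]+e],diff_step=1e-3,x_scale=[.003,.003,.02]) for a in(-.005,0,.005) for b in(-.005,0,.005) for e in(-.02,.01)),key=lambda r:r.cost)
    return best.x,60-f(best.x).mean()
E
python3 - <<'E'
from h import *
for n in('side','top'):
    x,s=fit_station(snap(n));print(n,x,np.degrees(x[2]),s)
E
```

```text
side [0.63850882 0.19699096 0.51223514] 29.348911433425535 30.346064727153756
top [0.63954498 0.19312068 0.5117037 ] 29.318462192441707 15.44652613019489
```

```bash
cat >> h.py <<'E'
STN=(.639,.1955,np.radians(29.33))
def tcp_for(bay,d=.142,lat=.0012,psi=29.2):
    b=Tz(STN,[[0,.088*(bay-1),0]])[0,:2];a=np.radians(psi)
    return b-np.array([d*np.cos(a)-lat*np.sin(a),d*np.sin(a)+lat*np.cos(a)])
def smooth(goal,n):
    """single straight smooth (min-jerk) move to goal=(x,y,z,psi,claw) in n rows"""
    s=manip.sense();p=np.array(s['tcp_pos']);M=R.from_quat(s['tool_rot']).as_matrix();a=np.degrees(np.arctan2(M[1,0],M[0,0]))
    g=np.array(goal[:3]);W=[]
    for j in range(1,n+1):
        u=j/n;u=u**3*(10-15*u+6*u*u);W.append((*(p+(g-p)*u),a+(goal[3]-a)*u,goal[4],1))
    plan(W)
E
python3 - <<'E'
from h import *
st();t=tcp_for(0);print(t);smooth((*t,.10,29.1,-1),34)
E
```

```text
t 21.0 p [ 0.497  -0.289   0.0995] psi 32.39 tilt 0.07 gap 0.223 gf 115.4 F [ 0.9 -0.3 -3.6]
[0.55873633 0.04845689]
CALL [0.0001,-0.0001,0,-0.0002,0,0,-1,0.0008,-0.0008,0,0,0,0,-1,0.0019,-0.0021,0,0,0,0.0001,-1,0.0035,-0.0038,0,0,0,0,-1,0.0054,-0.0059,0,0,0,0.0001,-1,0.0076,-0.0082,-0.0001,0,0,0.0002,-1,0.0098,-0.0106,0,0,0,0.0002,-1,0.0121,-0.0132,0,0,0,0.0002,-1,0.0144,-0.0157,0,0,0,0.0003,-1,0.0165,-0.0182,-0.0001,0,0,0.0003,-1,0.0185,-0.0204,0,0,0,0.0004,-1,0.0204,-0.0225,-0.0001,0,0,0.0004,-1]
CALL [0.0218,-0.0243,-0.0001,0,0,0.0004,-1,0.0232,-0.0258,0,0,0,0.0005,-1,0.024,-0.0271,-0.0001,0,0,0.0005,-1,0.0247,-0.0279,-0.0001,0,0,0.0005,-1,0.0249,-0.0283,0,0,0,0.0005,-1,0.0248,-0.0285,-0.0001,0,0,0.0005,-1,0.0244,-0.0281,-0.0001,0,0,0.0005,-1,0.0236,-0.0274,0,0,0,0.0004,-1,0.0226,-0.0264,-0.0001,0,0,0.0005,-1,0.0212,-0.0249,0,0,0,0.0004,-1,0.0196,-0.0231,-0.0001,0,0,0.0004,-1,0.0178,-0.0211,-0.0001,0,0,0.0004,-1]
CALL [0.0157,-0.0188,0,0,0,0.0003,-1,0.0137,-0.0163,0,0,0,0.0003,-1,0.0114,-0.0138,-0.0001,0,0,0.0003,-1,0.0093,-0.0111,0,0,0,0.0002,-1,0.0071,-0.0086,0,0,0,0.0001,-1,0.0051,-0.0062,0,0,0,0.0001,-1,0.0033,-0.004,0,0,0,0.0001,-1,0.0018,-0.0021,0,0,0,0,-1,0.0007,-0.0009,0,0,0,0,-1,0.0001,-0.0001,0,0,0,0,-1]
```

servo_tool(commands=[0.0001,-0.0001,0,0,0,0,-1,0.0008,-0.0008,0,0,0,0,-1,0.0019,-0.0021,0,0,0,0.0001,-1,0.0035,-0.0038,0,0,0,0,-1,0.0054,-0.0059,0,0,0,0.0001,-1,0.0076,-0.0082,-0.0001,0,0,0.0002,-1,0.0098,-0.0106,0,0,0,0.0002,-1,0.0121,-0.0132,0,0,0,0.0002,-1,0.0144,-0.0157,0,0,0,0.0003,-1,0.0165,-0.0182,-0.0001,0,0,0.0003,-1,0.0185,-0.0204,0,0,0,0.0004,-1,0.0204,-0.0225,-0.0001,0,0,0.0004,-1])

```text
t: 21.98
tcp_pos: [0.5123, -0.207, 0.1002]
tool_rot: [0.962, 0.272, 0.0, -0.0]
force: [0.3, 0.3, -2.7]
finger_gap: 0.223
gripper_force: 115.4
```

servo_tool(commands=[0.0218,-0.0243,-0.0001,0,0,0.0004,-1,0.0232,-0.0258,0,0,0,0.0005,-1,0.024,-0.0271,-0.0001,0,0,0.0005,-1,0.0247,-0.0279,-0.0001,0,0,0.0005,-1,0.0249,-0.0283,0,0,0,0.0005,-1,0.0248,-0.0285,-0.0001,0,0,0.0005,-1,0.0244,-0.0281,-0.0001,0,0,0.0005,-1,0.0236,-0.0274,0,0,0,0.0004,-1,0.0226,-0.0264,-0.0001,0,0,0.0005,-1,0.0212,-0.0249,0,0,0,0.0004,-1,0.0196,-0.0231,-0.0001,0,0,0.0004,-1,0.0178,-0.0211,-0.0001,0,0,0.0004,-1])

```text
t: 22.98
tcp_pos: [0.5491, -0.002, 0.1006]
tool_rot: [0.967, 0.256, -0.0, -0.0]
force: [-0.7, 0.2, -3.5]
finger_gap: 0.215
gripper_force: 115.3
```

servo_tool(commands=[0.0157,-0.0188,0,0,0,0.0003,-1,0.0137,-0.0163,0,0,0,0.0003,-1,0.0114,-0.0138,-0.0001,0,0,0.0003,-1,0.0093,-0.0111,0,0,0,0.0002,-1,0.0071,-0.0086,0,0,0,0.0001,-1,0.0051,-0.0062,0,0,0,0.0001,-1,0.0033,-0.004,0,0,0,0.0001,-1,0.0018,-0.0021,0,0,0,0,-1,0.0007,-0.0009,0,0,0,0,-1,0.0001,-0.0001,0,0,0,0,-1,0,0,0,0,0,0,-1,0,0,0,0,0,0,-1])

```text
t: 23.98
tcp_pos: [0.5592, 0.0477, 0.1006]
tool_rot: [0.968, 0.251, 0.0, 0.0]
force: [0.7, -0.3, -1.9]
finger_gap: 0.219
gripper_force: 115.3
```

```bash
python3 - <<'E'
from h import *
st();s=manip.sense();zb=s['tcp_pos'][2]-.0033
S=snap('side');T=snap('top');print(blobs(S,zb,green,1000),blobs(T,zb,green,1000)[:3]);print(Tz(STN,[[0,-.088,0]]))
t=tcp_for(0);smooth((*t,.065,29.1,-1),6)
E
```

```text
t 24.0 p [0.5592 0.0477 0.1006] psi 29.08 tilt 0.01 gap 0.219 gf 115.3 F [ 0.7 -0.3 -1.9]
[(array([0.6828, 0.1191], dtype=float32), [0.08, 0.078], -61.1), (array([0.7797, 0.4986], dtype=float32), [0.141, 0.014], -61.3)] [(array([ 0.4563, -0.4122], dtype=float32), [0.074, 0.071], -45.9), (array([0.6885, 0.1165], dtype=float32), [0.073, 0.061], -61.7), (array([0.7802, 0.4663], dtype=float32), [0.118, 0.043], -61.4)]
[[0.68210583 0.11878046 0.        ]]
CALL [0,-0.0001,0.0025,0,0,0,-1,0,-0.0002,0.0125,0,0,0,-1,-0.0001,-0.0005,0.0206,0,0,0,-1,0,-0.0004,0.0207,0,0,0,-1,0,-0.0003,0.0124,0,0,0,-1,-0.0001,-0.0001,0.0026,0,0,0,-1]
```

servo_tool(commands=[0,0,0.008,0,0,0,-1,0,-0.0003,0.014,0,0,0,-1,0,-0.0005,0.018,0,0,0,-1,0,-0.0004,0.018,0,0,0,-1,0,-0.0003,0.016,0,0,0,-1,0,0,0.012,0,0,0,-1,0,0,0.01,0,0,0,-1,0,0,0.008,0,0,0,-1,0,0,0.006,0,0,0,-1,0,0,0,0,0,0,-1,0,0,0,0,0,0,-1])

```text
t: 25.0
tcp_pos: [0.5591, 0.0487, 0.0458]
tool_rot: [0.968, 0.251, 0.0, 0.0]
force: [-0.2, -0.2, -2.4]
finger_gap: 0.223
gripper_force: 115.3
```

```bash
python3 - <<'E'
from h import *
st();s=manip.sense()
S=snap('side');T=snap('top');print(blobs(S,.042,green,1000)[:2],blobs(T,.042,green,1000)[:3])
E
```

```text
t 25.0 p [0.5591 0.0487 0.0458] psi 29.11 tilt 0.05 gap 0.223 gf 115.3 F [-0.2 -0.2 -2.4]
[(array([0.682 , 0.1194], dtype=float32), [0.079, 0.077], -60.7), (array([0.7988, 0.4799], dtype=float32), [0.149, 0.015], -60.9)] [(array([ 0.4612, -0.4331], dtype=float32), [0.077, 0.075], -47.8), (array([0.6874, 0.1167], dtype=float32), [0.073, 0.063], -63.4), (array([0.7996, 0.4885], dtype=float32), [0.123, 0.045], -61.2)]
```

Now down another 10 mm to set the board on its feet, then straight back along the blade.

servo_tool(commands=[0,0,0.004,0,0,0,-1,0,0,0.004,0,0,0,-1,0,0,0.006,0,0,0,-1,0,0,0.006,0,0,0,-1,0,0,0,0,0,0,-1,0,0,0,0,0,0,-1])

```text
t: 25.6
tcp_pos: [0.5586, 0.0488, 0.0353]
tool_rot: [0.968, 0.251, -0.0, -0.0]
force: [0.4, 0.1, -2.1]
finger_gap: 0.219
gripper_force: 115.3
```

```bash
python3 - <<'E'
from h import *
st();s=manip.sense();p=s['tcp_pos']
S=snap('side');print(blobs(S,.042,green,1000)[:2])
a=np.radians(29.2);smooth((p[0]-.11*np.cos(a),p[1]-.11*np.sin(a),.036,29.15,-1),12)
E
```

```text
t 25.6 p [0.5586 0.0488 0.0353] psi 29.11 tilt 0.03 gap 0.219 gf 115.3 F [ 0.4  0.1 -2.1]
[(array([0.6823, 0.1193], dtype=float32), [0.079, 0.077], -60.6), (array([0.7987, 0.4803], dtype=float32), [0.149, 0.015], -60.9)]
CALL [-0.0011,0,0,0,0,0,-1,-0.0067,0,0,0,0,0,-1,-0.015,0,-0.0001,0,0,0,-1,-0.0234,0,-0.0001,0,0,0,-1,-0.0301,0.0001,-0.0002,0,0,0,-1,-0.0338,0,-0.0001,0,0,-0.0001,-1,-0.0338,0,-0.0002,0,0,0,-1,-0.0301,0,-0.0001,0,0,0,-1,-0.0235,0,-0.0002,0,0,0,-1,-0.0149,0,0,0,0,0,-1,-0.0067,0,-0.0001,0,0,0,-1,-0.0012,0,0,0,0,0,-1]
```

servo_tool(commands=[-0.0011,0,0,0,0,0,-1,-0.0067,0,0,0,0,0,-1,-0.015,0,0,0,0,0,-1,-0.0234,0,0,0,0,0,-1,-0.0301,0,0,0,0,0,-1,-0.0338,0,0,0,0,0,-1,-0.0338,0,0,0,0,0,-1,-0.0301,0,0,0,0,0,-1,-0.0235,0,0,0,0,0,-1,-0.0149,0,0,0,0,0,-1,-0.0067,0,0,0,0,0,-1,0,0,0,0,0,0,-1])

```text
t: 26.65
tcp_pos: [0.4625, -0.0049, 0.0358]
tool_rot: [0.968, 0.251, -0.0, -0.0]
force: [0.6, -0.1, -2.4]
finger_gap: 0.222
gripper_force: 115.3
```

```bash
python3 - <<'E'
from h import *
st();s=manip.sense();p=s['tcp_pos']
S=snap('side');T=snap('top');print(blobs(S,.042,green,1000)[:2],blobs(S,.034,green,1000)[:3],blobs(T,.034,green,1000)[:2],sep='\n')
plan([(p[0],p[1],.13,29.15,-1)],maxmm=20)
E
```

```text
t 26.6 p [ 0.4625 -0.0049  0.0358] psi 29.06 tilt 0.02 gap 0.222 gf 115.3 F [ 0.6 -0.1 -2.4]
[(array([0.6821, 0.1193], dtype=float32), [0.079, 0.077], -60.1), (array([0.7988, 0.4799], dtype=float32), [0.149, 0.015], -61.3)]
[(array([0.6837, 0.1137], dtype=float32), [0.08, 0.077], -60.4), (array([0.8016, 0.4773], dtype=float32), [0.15, 0.015], -61.0)]
[(array([ 0.4613, -0.4355], dtype=float32), [0.077, 0.076], -47.1), (array([0.6847, 0.1149], dtype=float32), [0.073, 0.073], -151.3)]
CALL [-0.0005,-0.0002,-0.0377,0,0,0,-1,-0.0005,-0.0002,-0.0377,0,-0.0001,0,-1,-0.0005,-0.0002,-0.0377,0.0001,0,0,-1,-0.0005,-0.0002,-0.0377,0,-0.0001,-0.0001,-1,-0.0006,-0.0002,-0.0377,0.0001,0,0,-1]
```

servo_tool(commands=[0,0,-0.0377,0,0,0,-1,0,0,-0.0377,0,0,0,-1,0,0,-0.0377,0,0,0,-1,0,0,-0.0377,0,0,0,-1,0,0,-0.0377,0,0,0,-1,0,0,0,0,0,0,-1])

```text
t: 27.25
tcp_pos: [0.466, -0.0047, 0.1328]
tool_rot: [0.968, 0.252, 0.004, 0.002]
force: [1.0, -0.7, -2.3]
finger_gap: 0.219
gripper_force: 115.6
```

```bash
python3 - <<'E'
from h import *
st()
S=snap('side');T=snap('top');print(blobs(S,.034,green,1000)[:3],blobs(T,.034,green,1000)[:2],sep='\n')
a=np.radians(43);b=np.array([.461,-.4333]);t=b-.26*np.array([np.cos(a),np.sin(a)]);print(t)
smooth((*t,.12,43,-1),36)
E
```

```text
t 27.2 p [ 0.466  -0.0047  0.1328] psi 29.17 tilt 0.48 gap 0.219 gf 115.6 F [ 1.  -0.7 -2.3]
[(array([0.6837, 0.1136], dtype=float32), [0.08, 0.077], -60.5), (array([0.8015, 0.4775], dtype=float32), [0.15, 0.015], -60.9)]
[(array([ 0.4613, -0.4355], dtype=float32), [0.077, 0.076], -47.1), (array([0.6847, 0.1151], dtype=float32), [0.073, 0.073], -151.2)]
[ 0.27084804 -0.61061957]
CALL [-0.0002,0.0002,0,0.0003,-0.0003,0,-1,-0.0013,0.0012,0,0,0,-0.0001,-1,-0.0032,0.003,0.0001,0,0,-0.0001,-1,-0.006,0.0056,0.0001,0,0,-0.0002,-1,-0.0093,0.0087,0.0002,0,0,-0.0004,-1,-0.013,0.0121,0.0003,0,0,-0.0006,-1,-0.0171,0.0157,0.0004,0,0,-0.0007,-1,-0.0213,0.0195,0.0005,0,0,-0.0008,-1,-0.0256,0.0231,0.0005,0,0,-0.0011,-1,-0.0298,0.0267,0.0007,0,0,-0.0012,-1,-0.034,0.0298,0.0007,0,0,-0.0014,-1,-0.0379,0.0327,0.0008,0,0,-0.0015,-1]
CALL [-0.0416,0.0352,0.0009,0,0,-0.0016,-1,-0.0448,0.0372,0.0009,0,0,-0.0018,-1,-0.0476,0.0386,0.001,0,0,-0.0018,-1,-0.05,0.0396,0.001,0,0,-0.002,-1,-0.0517,0.0399,0.0011,0,0,-0.0019,-1,-0.0528,0.0398,0.0011,0,0,-0.002,-1,-0.0534,0.0391,0.001,0,0,-0.002,-1,-0.0531,0.038,0.0011,0,0,-0.002,-1,-0.0523,0.0364,0.001,0,0,-0.0019,-1,-0.0508,0.0344,0.001,0,0,-0.0019,-1,-0.0486,0.0321,0.001,0,0,-0.0017,-1,-0.0457,0.0295,0.0008,0,0,-0.0017,-1]
CALL [-0.0424,0.0267,0.0008,0,0,-0.0015,-1,-0.0385,0.0238,0.0008,0,0,-0.0014,-1,-0.0342,0.0207,0.0006,0,0,-0.0012,-1,-0.0296,0.0176,0.0006,0,0,-0.001,-1,-0.0249,0.0146,0.0004,0,0,-0.0009,-1,-0.0201,0.0116,0.0004,0,0,-0.0007,-1,-0.0154,0.0089,0.0003,0,0,-0.0005,-1,-0.0111,0.0063,0.0002,0,0,-0.0004,-1,-0.0071,0.004,0.0001,0,0,-0.0003,-1,-0.0039,0.0022,0.0001,0,0,-0.0001,-1,-0.0015,0.0009,0,0,0,-0.0001,-1,-0.0003,0.0001,0,0,0,0,-1]
```

servo_tool(commands=[-0.0002,0.0002,0,0.0003,-0.0003,0,-1,-0.0013,0.0012,0,0,0,-0.0001,-1,-0.0032,0.003,0.0001,0,0,-0.0001,-1,-0.006,0.0056,0.0001,0,0,-0.0002,-1,-0.0093,0.0087,0.0002,0,0,-0.0004,-1,-0.013,0.0121,0.0003,0,0,-0.0006,-1,-0.0171,0.0157,0.0004,0,0,-0.0007,-1,-0.0213,0.0195,0.0005,0,0,-0.0008,-1,-0.0256,0.0231,0.0005,0,0,-0.0011,-1,-0.0298,0.0267,0.0007,0,0,-0.0012,-1,-0.034,0.0298,0.0007,0,0,-0.0014,-1,-0.0379,0.0327,0.0008,0,0,-0.0015,-1])

```text
t: 28.35
tcp_pos: [0.4217, -0.133, 0.1277]
tool_rot: [0.961, 0.276, -0.001, -0.001]
force: [0.8, 0.4, -2.9]
finger_gap: 0.218
gripper_force: 115.7
```

servo_tool(commands=[-0.0416,0.0352,0.0009,0,0,-0.0016,-1,-0.0448,0.0372,0.0009,0,0,-0.0018,-1,-0.0476,0.0386,0.001,0,0,-0.0018,-1,-0.05,0.0396,0.001,0,0,-0.002,-1,-0.0517,0.0399,0.0011,0,0,-0.0019,-1,-0.0528,0.0398,0.0011,0,0,-0.002,-1,-0.0534,0.0391,0.001,0,0,-0.002,-1,-0.0531,0.038,0.0011,0,0,-0.002,-1,-0.0523,0.0364,0.001,0,0,-0.0019,-1,-0.0508,0.0344,0.001,0,0,-0.0019,-1,-0.0486,0.0321,0.001,0,0,-0.0017,-1,-0.0457,0.0295,0.0008,0,0,-0.0017,-1])

```text
t: 29.35
tcp_pos: [0.3082, -0.4857, 0.1215]
tool_rot: [0.94, 0.342, -0.001, -0.001]
force: [0.8, -0.3, -2.8]
finger_gap: 0.22
gripper_force: 115.6
```

servo_tool(commands=[-0.0424,0.0267,0.0008,0,0,-0.0015,-1,-0.0385,0.0238,0.0008,0,0,-0.0014,-1,-0.0342,0.0207,0.0006,0,0,-0.0012,-1,-0.0296,0.0176,0.0006,0,0,-0.001,-1,-0.0249,0.0146,0.0004,0,0,-0.0009,-1,-0.0201,0.0116,0.0004,0,0,-0.0007,-1,-0.0154,0.0089,0.0003,0,0,-0.0005,-1,-0.0111,0.0063,0.0002,0,0,-0.0004,-1,-0.0071,0.004,0.0001,0,0,-0.0003,-1,-0.0039,0.0022,0.0001,0,0,-0.0001,-1,-0.0015,0.0009,0,0,0,-0.0001,-1,0,0,0,0,0,0,-1])

```text
t: 30.35
tcp_pos: [0.2697, -0.61, 0.1196]
tool_rot: [0.93, 0.366, -0.001, -0.001]
force: [-0.7, -0.3, -2.8]
finger_gap: 0.218
gripper_force: 115.6
```

```bash
python3 - <<'E'
from h import *
st()
S=snap('side');T=snap('top');print(blobs(S,.034,green,1000)[:3],blobs(T,.034,green,1000)[:2],sep='\n')
a=np.radians(43);b=np.array([.461,-.4333]);t=b-.26*np.array([np.cos(a),np.sin(a)]);
smooth((*t,.022,43,-1),11)
E
```

```text
t 30.4 p [ 0.2697 -0.61    0.1196] psi 43.0 tilt 0.16 gap 0.218 gf 115.6 F [-0.7 -0.3 -2.8]
[(array([ 0.461 , -0.4314], dtype=float32), [0.079, 0.079], -137.5), (array([0.6837, 0.1137], dtype=float32), [0.08, 0.077], -60.3), (array([0.8013, 0.4776], dtype=float32), [0.151, 0.015], -61.3)]
[(array([ 0.4605, -0.4357], dtype=float32), [0.077, 0.075], -46.1), (array([0.6847, 0.115 ], dtype=float32), [0.073, 0.073], -151.2)]
CALL [0,0,0.0013,-0.0004,0.0001,0,-1,0,0.0001,0.0075,0,0,0,-1,0,0.0002,0.0164,0,0,0,-1,0.0001,0.0004,0.0249,0,0,0,-1,0,0.0004,0.031,0,0,0,-1,0.0001,0.0004,0.0331,0,0,0,-1,0,0.0004,0.031,0,0,0,-1,0.0001,0.0003,0.025,0,0,0,-1,0,0.0003,0.0164,0,0,0,-1,0,0.0001,0.0075,0,0,0,-1,0,0,0.0012,0,0,0,-1]
```

servo_tool(commands=[0,0,0.0013,-0.0004,0.0001,0,-1,0,0.0001,0.0075,0,0,0,-1,0,0.0002,0.0164,0,0,0,-1,0.0001,0.0004,0.0249,0,0,0,-1,0,0.0004,0.031,0,0,0,-1,0.0001,0.0004,0.0331,0,0,0,-1,0,0.0004,0.031,0,0,0,-1,0.0001,0.0003,0.025,0,0,0,-1,0,0.0003,0.0164,0,0,0,-1,0,0.0001,0.0075,0,0,0,-1,0,0,0,0,0,0,-1,0,0,0,0,0,0,-1])

```text
t: 31.45
tcp_pos: [0.2706, -0.6117, 0.0228]
tool_rot: [0.931, 0.366, -0.0, 0.001]
force: [0.5, 0.3, -2.5]
finger_gap: 0.22
gripper_force: 115.6
```

```bash
python3 - <<'E'
from h import *
st()
S=snap('side');T=snap('top');print(blobs(S,.034,green,1000)[:1],blobs(T,.034,green,1000)[:1],sep='\n')
a=np.radians(43);b=np.array([.461,-.4333]);t=b-.1415*np.array([np.cos(a),np.sin(a)]);
smooth((*t,.022,43,-1),12)
x,y=260,120;cv2.imwrite('pics/l5.png',cv2.resize(S['img'][y:y+100,x+30:x+180,::-1],(750,500),interpolation=cv2.INTER_CUBIC))
E
```

```text
t 31.4 p [ 0.2706 -0.6117  0.0228] psi 42.97 tilt 0.08 gap 0.22 gf 115.6 F [ 0.5  0.3 -2.5]
[(array([ 0.461 , -0.4314], dtype=float32), [0.079, 0.079], -137.5)]
[(array([ 0.4613, -0.4355], dtype=float32), [0.077, 0.076], -47.1)]
CALL [0.0012,0,0,0.0004,0.0003,0,-1,0.0073,-0.0001,0.0001,0,0,0,-1,0.0163,-0.0001,0.0002,0,0,0,-1,0.0255,-0.0003,0.0004,0,0,0,-1,0.0327,-0.0003,0.0004,0,0,0,-1,0.0367,-0.0003,0.0006,0,0,0,-1,0.0367,-0.0004,0.0005,0,0,-0.0001,-1,0.0328,-0.0003,0.0004,0,0,0,-1,0.0255,-0.0002,0.0004,0,0,0,-1,0.0162,-0.0002,0.0002,0,0,0,-1,0.0073,0,0.0001,0,0,0,-1,0.0012,0,0,0,0,0,-1]
```

View pics/l5.png

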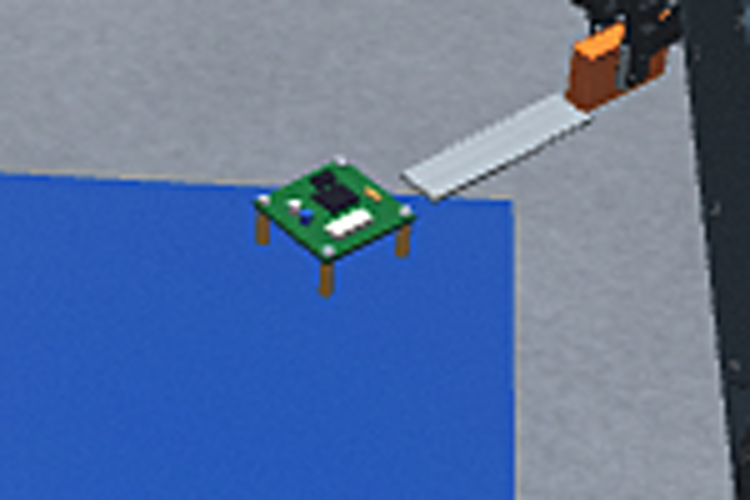

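The blade tip centre at (419,189) extends to about (371,212), midway between the two near standoffs. I advance.

servo_tool(commands=[0.0012,0,0,0.0004,0.0003,0,-1,0.0073,-0.0001,0.0001,0,0,0,-1,0.0163,-0.0001,0.0002,0,0,0,-1,0.0255,-0.0003,0.0004,0,0,0,-1,0.0327,-0.0003,0.0004,0,0,0,-1,0.0367,-0.0003,0.0006,0,0,0,-1,0.0367,-0.0004,0.0005,0,0,0,-1,0.0328,-0.0003,0.0004,0,0,0,-1,0.0255,-0.0002,0.0004,0,0,0,-1,0.0162,-0.0002,0.0002,0,0,0,-1,0.0073,0,0.0001,0,0,0,-1,0.0012,0,0,0,0,0,-1])

```text
t: 32.55
tcp_pos: [0.3581, -0.5284, 0.0211]
tool_rot: [0.93, 0.367, 0.0, -0.001]
force: [0.7, -0.1, -2.8]
finger_gap: 0.222
gripper_force: 115.6
```

```bash
python3 - <<'E'
from h import *
st();s=manip.sense()
S=snap('side');T=snap('top');print(blobs(S,.034,green,1000)[:2],blobs(T,.034,green,1000)[:2],sep='\n')
a=np.radians(43);d=np.array([.461,-.4333])-s['tcp_pos'][:2];print(d@[np.cos(a),np.sin(a)],d@[-np.sin(a),np.cos(a)])
E
```

```text
t 32.5 p [ 0.3581 -0.5284  0.0211] psi 43.05 tilt 0.14 gap 0.222 gf 115.6 F [ 0.7 -0.1 -2.8]
[(array([ 0.4608, -0.4312], dtype=float32), [0.08, 0.079], -47.5), (array([0.6837, 0.1136], dtype=float32), [0.08, 0.077], -60.5)]
[(array([ 0.4606, -0.4356], dtype=float32), [0.077, 0.076], -46.1), (array([0.6848, 0.1148], dtype=float32), [0.073, 0.073], -151.1)]
0.14010908223413196 -0.000669821131576414
```

Unmoved and under it. I lift.

servo_tool(commands=[0,0,-0.014,0,0,0,-1,0,0,-0.01,0,0,0,-1,0,0,-0.008,0,0,0,-1,0,0,-0.008,0,0,0,-1,0,0,-0.012,0,0,0,-1,0,0,-0.016,0,0,0,-1,0,0,-0.02,0,0,0,-1,0,0,-0.024,0,0,0,-1,0,0,-0.024,0,0,0,-1,0,0,-0.014,0,0,0,-1,0,0,-0.006,0,0,0,-1,0,0,0,0,0,0,-1])

```text
t: 33.65
tcp_pos: [0.3577, -0.5299, 0.1006]
tool_rot: [0.93, 0.366, 0.0, 0.0]
force: [0.5, 0.5, -3.1]
finger_gap: 0.219
gripper_force: 115.5
```

```bash
python3 - <<'E'
from h import *
st();s=manip.sense();zb=s['tcp_pos'][2]-.0033
S=snap('side');T=snap('top');A=blobs(S,zb,green,1000)[:1];B=blobs(T,zb,green,1000)[:1];print(A,B,sep='\n')
a=np.radians(43)
for c in(A,B):
    d=np.array(c[0][0])-s['tcp_pos'][:2];print(d@[np.cos(a),np.sin(a)],d@[-np.sin(a),np.cos(a)])
t=tcp_for(2,.1405,-.0005,29.2);print(t)
# via point
smooth((.44,-.08,.11,35,-1),36)
E
```

```text
t 33.6 p [ 0.3577 -0.5299  0.1006] psi 42.98 tilt 0.03 gap 0.219 gf 115.5 F [ 0.5  0.5 -3.1]
[(array([ 0.4617, -0.43  ], dtype=float32), [0.08, 0.08], -137.0)]
[(array([ 0.4611, -0.4343], dtype=float32), [0.077, 0.076], -47.0)]
0.14415163765789704 0.0021040739798714975
0.14078024802733335 -0.0006315600639305991
[0.47300469 0.20411172]
CALL [0.0002,-0.0001,0,-0.0004,-0.0002,0,-1,0.001,-0.0008,0,0,0,0,-1,0.0025,-0.0019,-0.0001,0,0,0.0001,-1,0.0048,-0.0035,-0.0002,0,0,0.0002,-1,0.0073,-0.0054,-0.0002,0,0,0.0002,-1,0.0102,-0.0077,-0.0003,0,0,0.0003,-1,0.0133,-0.01,-0.0004,0,0,0.0004,-1,0.0165,-0.0124,-0.0005,0,0,0.0005,-1,0.0198,-0.015,-0.0006,0,0,0.0006,-1,0.0227,-0.0174,-0.0006,0,0,0.0007,-1,0.0257,-0.0198,-0.0008,0,0,0.0008,-1,0.0284,-0.0221,-0.0009,0,0,0.0008,-1]
CALL [0.0307,-0.0242,-0.0009,0,0,0.001,-1,0.0326,-0.0261,-0.001,0,0,0.001,-1,0.0342,-0.0276,-0.0011,0,0,0.0011,-1,0.0354,-0.029,-0.0011,0,0,0.0011,-1,0.036,-0.03,-0.0011,0,0,0.0011,-1,0.0363,-0.0306,-0.0011,0,0,0.0012,-1,0.036,-0.0308,-0.0012,0,0,0.0011,-1,0.0354,-0.0308,-0.0011,0,0,0.0012,-1,0.0343,-0.0302,-0.0011,0,0,0.0011,-1,0.0328,-0.0293,-0.001,0,0,0.001,-1,0.031,-0.0281,-0.001,0,0,0.0011,-1,0.0288,-0.0264,-0.001,0,0,0.0009,-1]
CALL [0.0263,-0.0245,-0.0008,0,0,0.0009,-1,0.0237,-0.0222,-0.0008,0,0,0.0008,-1,0.0208,-0.0197,-0.0007,0,0,0.0007,-1,0.0179,-0.0171,-0.0006,0,0,0.0006,-1,0.0149,-0.0144,-0.0005,0,0,0.0005,-1,0.0119,-0.0116,-0.0004,0,0,0.0004,-1,0.0091,-0.0089,-0.0003,0,0,0.0003,-1,0.0066,-0.0064,-0.0002,0,0,0.0002,-1,0.0042,-0.0041,-0.0001,0,0,0.0001,-1,0.0022,-0.0023,-0.0001,0,0,0.0001,-1,0.0009,-0.0008,-0.0001,0,0,0,-1,0.0002,-0.0002,0,0,0,0.0001,-1]
```

servo_tool(commands=[0.0002,-0.0001,0,0,0,0,-1,0.001,-0.0008,0,0,0,0,-1,0.0025,-0.0019,-0.0001,0,0,0.0001,-1,0.0048,-0.0035,-0.0002,0,0,0.0002,-1,0.0073,-0.0054,-0.0002,0,0,0.0002,-1,0.0102,-0.0077,-0.0003,0,0,0.0003,-1,0.0133,-0.01,-0.0004,0,0,0.0004,-1,0.0165,-0.0124,-0.0005,0,0,0.0005,-1,0.0198,-0.015,-0.0006,0,0,0.0006,-1,0.0227,-0.0174,-0.0006,0,0,0.0007,-1,0.0257,-0.0198,-0.0008,0,0,0.0008,-1,0.0284,-0.0221,-0.0009,0,0,0.0008,-1])

```text
t: 34.75
tcp_pos: [0.375, -0.4335, 0.1019]
tool_rot: [0.936, 0.353, 0.0, -0.001]
force: [0.1, 0.6, -4.5]
finger_gap: 0.217
gripper_force: 115.4
```

servo_tool(commands=[0.0307,-0.0242,-0.0009,0,0,0.001,-1,0.0326,-0.0261,-0.001,0,0,0.001,-1,0.0342,-0.0276,-0.0011,0,0,0.0011,-1,0.0354,-0.029,-0.0011,0,0,0.0011,-1,0.036,-0.03,-0.0011,0,0,0.0011,-1,0.0363,-0.0306,-0.0011,0,0,0.0012,-1,0.036,-0.0308,-0.0012,0,0,0.0011,-1,0.0354,-0.0308,-0.0011,0,0,0.0012,-1,0.0343,-0.0302,-0.0011,0,0,0.0011,-1,0.0328,-0.0293,-0.001,0,0,0.001,-1,0.031,-0.0281,-0.001,0,0,0.0011,-1,0.0288,-0.0264,-0.001,0,0,0.0009,-1])

```text
t: 35.75
tcp_pos: [0.4223, -0.172, 0.109]
tool_rot: [0.949, 0.315, 0.0, -0.002]
force: [1.5, 0.2, -3.0]
finger_gap: 0.219
gripper_force: 115.3
```

servo_tool(commands=[0.0263,-0.0245,-0.0008,0,0,0.0009,-1,0.0237,-0.0222,-0.0008,0,0,0.0008,-1,0.0208,-0.0197,-0.0007,0,0,0.0007,-1,0.0179,-0.0171,-0.0006,0,0,0.0006,-1,0.0149,-0.0144,-0.0005,0,0,0.0005,-1,0.0119,-0.0116,-0.0004,0,0,0.0004,-1,0.0091,-0.0089,-0.0003,0,0,0.0003,-1,0.0066,-0.0064,-0.0002,0,0,0.0002,-1,0.0042,-0.0041,-0.0001,0,0,0.0001,-1,0.0022,-0.0023,-0.0001,0,0,0.0001,-1,0.0009,-0.0008,-0.0001,0,0,0,-1,0,0,0,0,0,0,-1])

```text
t: 36.75
tcp_pos: [0.4402, -0.0806, 0.1111]
tool_rot: [0.954, 0.301, 0.0, -0.001]
force: [-0.1, -0.3, -3.3]
finger_gap: 0.221
gripper_force: 115.3
```

```bash
python3 - <<'E'
from h import *
st();s=manip.sense();zb=s['tcp_pos'][2]-.0033
S=snap('side');print(blobs(S,zb,green,1000)[:3])
t=tcp_for(2,.1425,.0007,29.2);print(t)
smooth((*t,.10,29.25,-1),30)
E
```

```text
t 36.8 p [ 0.4402 -0.0806  0.1111] psi 35.0 tilt 0.13 gap 0.221 gf 115.3 F [-0.1 -0.3 -3.3]
[(array([0.5557, 0.0024], dtype=float32), [0.079, 0.078], -54.7), (array([0.6478, 0.1441], dtype=float32), [0.074, 0.072], -60.6), (array([0.7758, 0.5026], dtype=float32), [0.139, 0.014], -61.2)]
[0.47184427 0.20208849]
CALL [0.0001,-0.0002,0,-0.0003,-0.0001,0,-1,0.0009,-0.0009,0.0001,0,0,0,-1,0.0022,-0.0026,0.0001,0,0,0.0001,-1,0.004,-0.0045,0.0002,0,0,0.0002,-1,0.0061,-0.007,0.0004,0,0,0.0003,-1,0.0084,-0.0096,0.0005,0,0,0.0003,-1,0.0108,-0.0123,0.0006,0,0,0.0005,-1,0.0131,-0.0152,0.0008,0,0,0.0005,-1,0.0153,-0.0178,0.0009,0,0,0.0007,-1,0.0173,-0.0202,0.0011,0,0,0.0007,-1,0.019,-0.0225,0.0011,0,0,0.0009,-1,0.0203,-0.0244,0.0013,0,0,0.0009,-1]
CALL [0.0214,-0.0259,0.0013,0,0,0.0009,-1,0.0221,-0.027,0.0014,0,0,0.001,-1,0.0222,-0.0277,0.0014,0,0,0.001,-1,0.0221,-0.0277,0.0014,0,0,0.001,-1,0.0215,-0.0274,0.0013,0,0,0.0009,-1,0.0206,-0.0266,0.0013,0,0,0.001,-1,0.0193,-0.0252,0.0013,0,0,0.0009,-1,0.0178,-0.0235,0.0011,0,0,0.0008,-1,0.016,-0.0213,0.0011,0,0,0.0007,-1,0.0139,-0.0188,0.0009,0,0,0.0007,-1,0.0119,-0.0161,0.0008,0,0,0.0006,-1,0.0097,-0.0133,0.0006,0,0,0.0004,-1]
CALL [0.0075,-0.0103,0.0005,0,0,0.0004,-1,0.0054,-0.0075,0.0004,0,0,0.0002,-1,0.0035,-0.0049,0.0002,0,0,0.0002,-1,0.002,-0.0028,0.0002,0,0,0.0001,-1,0.0008,-0.001,0,0,0,0,-1,0.0001,-0.0002,0,0,0,0,-1]
```

servo_tool(commands=[0.0001,-0.0002,0,-0.0003,-0.0001,0,-1,0.0009,-0.0009,0.0001,0,0,0,-1,0.0022,-0.0026,0.0001,0,0,0.0001,-1,0.004,-0.0045,0.0002,0,0,0.0002,-1,0.0061,-0.007,0.0004,0,0,0.0003,-1,0.0084,-0.0096,0.0005,0,0,0.0003,-1,0.0108,-0.0123,0.0006,0,0,0.0005,-1,0.0131,-0.0152,0.0008,0,0,0.0005,-1,0.0153,-0.0178,0.0009,0,0,0.0007,-1,0.0173,-0.0202,0.0011,0,0,0.0007,-1,0.019,-0.0225,0.0011,0,0,0.0009,-1,0.0203,-0.0244,0.0013,0,0,0.0009,-1])

```text
t: 37.8
tcp_pos: [0.45, 0.0106, 0.1075]
tool_rot: [0.958, 0.285, -0.0, -0.0]
force: [-0.1, -0.6, -4.5]
finger_gap: 0.218
gripper_force: 115.3
```

servo_tool(commands=[0.0214,-0.0259,0.0013,0,0,0.0009,-1,0.0221,-0.027,0.0014,0,0,0.001,-1,0.0222,-0.0277,0.0014,0,0,0.001,-1,0.0221,-0.0277,0.0014,0,0,0.001,-1,0.0215,-0.0274,0.0013,0,0,0.0009,-1,0.0206,-0.0266,0.0013,0,0,0.001,-1,0.0193,-0.0252,0.0013,0,0,0.0009,-1,0.0178,-0.0235,0.0011,0,0,0.0008,-1,0.016,-0.0213,0.0011,0,0,0.0007,-1,0.0139,-0.0188,0.0009,0,0,0.0007,-1,0.0119,-0.0161,0.0008,0,0,0.0006,-1,0.0097,-0.0133,0.0006,0,0,0.0004,-1])

```text
t: 38.8
tcp_pos: [0.4693, 0.1875, 0.1005]
tool_rot: [0.967, 0.256, -0.0, -0.0]
force: [0.6, 0.3, -3.6]
finger_gap: 0.225
gripper_force: 115.3
```

servo_tool(commands=[0.0075,-0.0103,0.0005,0,0,0.0004,-1,0.0054,-0.0075,0.0004,0,0,0.0002,-1,0.0035,-0.0049,0.0002,0,0,0.0002,-1,0.002,-0.0028,0.0002,0,0,0.0001,-1,0.0008,-0.001,0,0,0,0,-1,0,0,0,0,0,0,-1,0,0,0,0,0,0,-1])

```text
t: 39.38
tcp_pos: [0.4717, 0.202, 0.1001]
tool_rot: [0.968, 0.253, -0.0, -0.0]
force: [-0.2, -0.3, -3.3]
finger_gap: 0.219
gripper_force: 115.3
```

```bash
python3 - <<'E'
from h import *
st();s=manip.sense();zb=s['tcp_pos'][2]-.0033
S=snap('side');T=snap('top');print(blobs(S,zb,green,1000)[:3],blobs(T,zb,green,1000)[:3]);print(Tz(STN,[[0,.088,0]]))
print(fit_station(S)[0],fit_station(T)[0])
E
```

```text
t 39.4 p [0.4717 0.202  0.1001] psi 29.26 tilt 0.02 gap 0.219 gf 115.3 F [-0.2 -0.3 -3.3]
[(array([0.5941, 0.2728], dtype=float32), [0.078, 0.077], -60.9), (array([0.65  , 0.1361], dtype=float32), [0.075, 0.073], -60.9), (array([0.7799, 0.4987], dtype=float32), [0.141, 0.014], -61.1)] [(array([0.5942, 0.2667], dtype=float32), [0.075, 0.073], -152.4), (array([0.6498, 0.0874], dtype=float32), [0.07, 0.07], -151.2), (array([0.7804, 0.4664], dtype=float32), [0.118, 0.043], -61.0)]
[[0.59589417 0.27221954 0.        ]]
[0.63836309 0.19595057 0.52059715] [0.63924485 0.19393072 0.49878853]
```

servo_tool(commands=[0.0015,0,0.008,0,0,0,-1,0.0015,0,0.014,0,0,0,-1,0,0,0.018,0,0,0,-1,0,0,0.018,0,0,0,-1,0,0,0.016,0,0,0,-1,0,0,0.012,0,0,0,-1,0,0,0.01,0,0,0,-1,0,0,0.008,0,0,0,-1,0,0,0.004,0,0,0,-1,0,0,0,0,0,0,-1])

```text
t: 40.32
tcp_pos: [0.4731, 0.2031, 0.0457]
tool_rot: [0.968, 0.253, 0.0, -0.0]
force: [-0.3, 0.5, -2.9]
finger_gap: 0.222
gripper_force: 115.3
```

```bash
python3 - <<'E'
from h import *
st();s=manip.sense();zb=.042
S=snap('side');T=snap('top');print(blobs(S,zb,green,1000)[:2],blobs(T,zb,green,1000)[:3])
for x,y in((.6385,.197),): print('S bays',Tz((x,y,STN[2]),[[0,.088,0],[0,-.088,0]])[:,:2])
print('T bays',Tz((.6395,.1931,STN[2]),[[0,.088,0],[0,-.088,0]])[:,:2])
E
```

```text
t 40.3 p [0.4731 0.2031 0.0457] psi 29.29 tilt 0.03 gap 0.222 gf 115.3 F [-0.3  0.5 -2.9]
[(array([0.5954, 0.2723], dtype=float32), [0.077, 0.076], -151.3), (array([0.6614, 0.0965], dtype=float32), [0.079, 0.077], -60.9)] [(array([0.5954, 0.2673], dtype=float32), [0.075, 0.075], -150.9), (array([0.6626, 0.091 ], dtype=float32), [0.073, 0.073], -151.1), (array([0.7995, 0.4882], dtype=float32), [0.124, 0.045], -61.1)]
S bays [[0.59539417 0.27371954]
 [0.68160583 0.12028046]]
T bays [[0.59639417 0.26981954]
 [0.68260583 0.11638046]]
```

The already placed board has been knocked about 30 mm out of its bay. I finish this one first with a 2 mm lateral trim, then mend the other.

servo_tool(commands=[0,0,-0.006,0,0,0,-1,0.0005,-0.002,0,0,0,0,-1,0.0005,-0.002,0,0,0,0,-1,0,0,0,0,0,0,-1,0,0,0.004,0,0,0,-1,0,0,0.006,0,0,0,-1,0,0,0.006,0,0,0,-1,0,0,0.006,0,0,0,-1,0,0,0.004,0,0,0,-1,0,0,0,0,0,0,-1,0,0,0,0,0,0,-1])

```text
t: 41.33
tcp_pos: [0.4724, 0.2051, 0.0358]
tool_rot: [0.968, 0.253, -0.0, -0.0]
force: [0.8, 0.7, -2.5]
finger_gap: 0.217
gripper_force: 115.3
```

```bash
python3 - <<'E'
from h import *
st();s=manip.sense();zb=.042;p=s['tcp_pos']
S=snap('side');T=snap('top');print(blobs(S,zb,green,1000)[:2],blobs(T,zb,green,1000)[:2])
a=np.radians(29.25);smooth((p[0]-.105*np.cos(a),p[1]-.105*np.sin(a),.036,29.25,-1),12)
E
```

```text
t 41.3 p [0.4724 0.2051 0.0358] psi 29.29 tilt 0.03 gap 0.217 gf 115.3 F [ 0.8  0.7 -2.5]
[(array([0.5955, 0.274 ], dtype=float32), [0.077, 0.075], -150.8), (array([0.6612, 0.0966], dtype=float32), [0.08, 0.077], -60.3)] [(array([0.5941, 0.2695], dtype=float32), [0.075, 0.073], -150.9), (array([0.6626, 0.091 ], dtype=float32), [0.073, 0.073], -151.1)]
CALL [-0.0011,0,0,-0.0001,-0.0001,0,-1,-0.0064,0,0,0,0,0,-1,-0.0143,0,0,0,0,0,-1,-0.0223,-0.0001,0,0,0,0,-1,-0.0288,0,0.0001,0,0,0,-1,-0.0323,0,0,0,0,0.0001,-1,-0.0322,-0.0001,0,0,0,0,-1,-0.0288,0,0.0001,0,0,0,-1,-0.0224,0,0,0,0,0,-1,-0.0143,0,0,0,0,0,-1,-0.0064,0,0,0,0,0,-1,-0.001,0,0,0,0,0,-1]
```

servo_tool(commands=[-0.0011,0,0,0,0,0,-1,-0.0064,0,0,0,0,0,-1,-0.0143,0,0,0,0,0,-1,-0.0223,0,0,0,0,0,-1,-0.0288,0,0,0,0,0,-1,-0.0323,0,0,0,0,0,-1,-0.0322,0,0,0,0,0,-1,-0.0288,0,0,0,0,0,-1,-0.0224,0,0,0,0,0,-1,-0.0143,0,0,0,0,0,-1,-0.0064,0,0,0,0,0,-1,0,0,0,0,0,0,-1])

```text
t: 42.43
tcp_pos: [0.3805, 0.1536, 0.0362]
tool_rot: [0.968, 0.253, -0.0, -0.0]
force: [0.0, 0.6, -2.3]
finger_gap: 0.217
gripper_force: 115.3
```

```bash
python3 - <<'E'
from h import *
st();s=manip.sense();zb=.042;p=s['tcp_pos']
S=snap('side');T=snap('top');print(blobs(S,zb,green,1000)[:2],blobs(T,zb,green,1000)[:2])
smooth((.435,-.033,.06,29.3,-1),20)
x,y=190,190;cv2.imwrite('pics/l6.png',cv2.resize(S['img'][y:y+150,x+30:x+220,::-1],(760,600),interpolation=cv2.INTER_CUBIC))
E
```

```text
t 42.4 p [0.3805 0.1536 0.0362] psi 29.26 tilt 0.05 gap 0.217 gf 115.3 F [ 0.   0.6 -2.3]
[(array([0.5956, 0.2738], dtype=float32), [0.078, 0.074], -151.4), (array([0.6612, 0.0965], dtype=float32), [0.079, 0.077], -60.7)] [(array([0.5944, 0.2696], dtype=float32), [0.075, 0.073], -150.9), (array([0.6626, 0.091 ], dtype=float32), [0.073, 0.073], -151.1)]
CALL [-0.0001,0.0004,-0.0001,0.0001,-0.0003,0,-1,-0.0007,0.0028,-0.0003,0,0,0,-1,-0.0016,0.0069,-0.0009,0,0,0,-1,-0.0029,0.0118,-0.0015,0,0,0,-1,-0.0041,0.0172,-0.0021,0,0,0,-1,-0.0054,0.0225,-0.0029,0,0,0,-1,-0.0066,0.0272,-0.0034,0,0,0,-1,-0.0075,0.0311,-0.004,0,0,0,-1,-0.0081,0.0338,-0.0042,0,0,0,-1,-0.0085,0.0352,-0.0045,0,0,0,-1,-0.0084,0.0352,-0.0044,0,0,0,-1,-0.0082,0.0338,-0.0043,0,0,0,-1]
CALL [-0.0075,0.031,-0.004,0,0,0,-1,-0.0065,0.0273,-0.0034,0,0,0,-1,-0.0054,0.0225,-0.0028,0,0,0,-1,-0.0042,0.0172,-0.0022,0,0,0,-1,-0.0028,0.0118,-0.0015,0,0,0,-1,-0.0017,0.0069,-0.0009,0,0,0,-1,-0.0006,0.0028,-0.0003,0,0,0,-1,-0.0001,0.0004,-0.0001,0,0,0,-1]
```

View pics/l6.png

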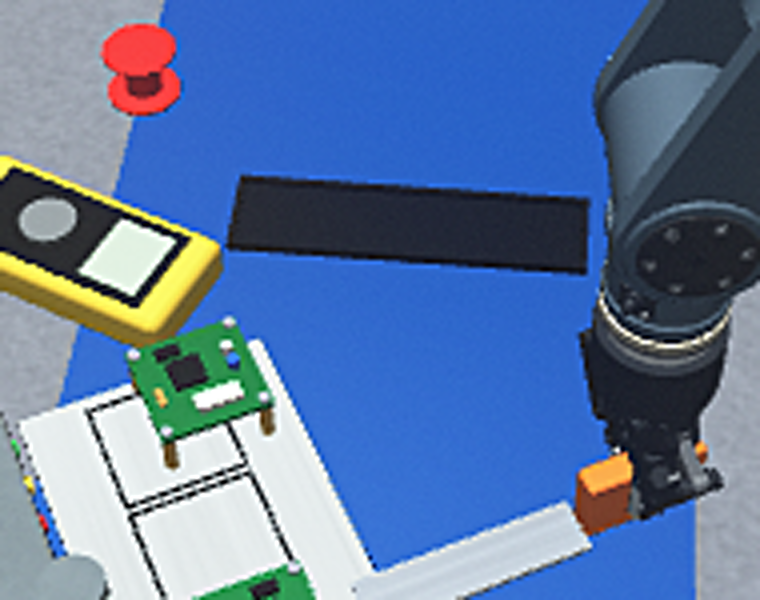

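The knocked board stands upright on the deck at (200,380), shifted towards the open side and the deck's right edge. I approach it again.

servo_tool(commands=[0,0.0004,0,0.0001,-0.0003,0,-1,-0.0007,0.0028,-0.0003,0,0,0,-1,-0.0016,0.0069,-0.0009,0,0,0,-1,-0.0029,0.0118,-0.0015,0,0,0,-1,-0.0041,0.0172,-0.0021,0,0,0,-1,-0.0054,0.0225,-0.0029,0,0,0,-1,-0.0066,0.0272,-0.0034,0,0,0,-1,-0.0075,0.0311,-0.004,0,0,0,-1,-0.0081,0.0338,-0.0042,0,0,0,-1,-0.0085,0.0352,-0.0045,0,0,0,-1,-0.0084,0.0352,-0.0044,0,0,0,-1,-0.0082,0.0338,-0.0043,0,0,0,-1])

```text
t: 43.53
tcp_pos: [0.4177, 0.0245, 0.0524]
tool_rot: [0.968, 0.252, -0.001, -0.0]
force: [0.7, 0.9, -2.0]
finger_gap: 0.219
gripper_force: 115.3
```

servo_tool(commands=[-0.0075,0.031,-0.004,0,0,0,-1,-0.0065,0.0273,-0.0034,0,0,0,-1,-0.0054,0.0225,-0.0028,0,0,0,-1,-0.0042,0.0172,-0.0022,0,0,0,-1,-0.0028,0.0118,-0.0015,0,0,0,-1,-0.0017,0.0069,-0.0009,0,0,0,-1,-0.0006,0.0028,-0.0003,0,0,0,-1,0,0,0,0,0,0,-1,0,0,0,0,0,0,-1])

```text
t: 44.28
tcp_pos: [0.4335, -0.0323, 0.0596]
tool_rot: [0.967, 0.253, -0.001, -0.001]
force: [-0.1, -0.2, -2.8]
finger_gap: 0.216
gripper_force: 115.3
```

```bash
python3 - <<'E'
from h import *
st();s=manip.sense();zb=.042;p=s['tcp_pos']
S=snap('side');T=snap('top');print(blobs(S,zb,green,1000)[:2],blobs(T,zb,green,1000)[:2])
print('down:');smooth((.435,-.033,.034,29.3,-1),4)
a=np.radians(29.3);b=np.array([.662,.0942]);t=b-.1415*np.array([np.cos(a),np.sin(a)]);print('fwd');s2=t;print(t)
E
```

```text
t 44.3 p [ 0.4335 -0.0323  0.0596] psi 29.33 tilt 0.17 gap 0.216 gf 115.3 F [-0.1 -0.2 -2.8]
[(array([0.5956, 0.2738], dtype=float32), [0.078, 0.074], -151.4), (array([0.6612, 0.0962], dtype=float32), [0.079, 0.078], -61.4)] [(array([0.5946, 0.2697], dtype=float32), [0.074, 0.073], -150.6), (array([0.6626, 0.091 ], dtype=float32), [0.073, 0.073], -151.1)]
down:
CALL [0.0002,0.0003,0.0053,-0.0003,0.0003,0,-1,0.0007,0.001,0.0204,0,0,0.0001,-1,0.0007,0.0011,0.0203,0,0,0,-1,0.0002,0.0003,0.0053,0,0,0,-1]
fwd
[0.5386022  0.02495238]
```

servo_tool(commands=[0.0002,0.0003,0.0053,-0.0003,0.0003,0,-1,0.0007,0.001,0.0204,0,0,0,-1,0.0007,0.0011,0.0203,0,0,0,-1,0.0002,0.0003,0.0053,0,0,0,-1,0,0,0,0,0,0,-1])

```text
t: 44.8
tcp_pos: [0.4349, -0.0333, 0.0334]
tool_rot: [0.967, 0.253, -0.001, -0.0]
force: [0.2, -0.6, -1.6]
finger_gap: 0.217
gripper_force: 115.3
```

```bash
python3 - <<'E'
from h import *
st();smooth((.5386,.025,.034,29.1,-1),12)
E
```

```text
t 44.8 p [ 0.4349 -0.0333  0.0334] psi 29.31 tilt 0.07 gap 0.217 gf 115.3 F [ 0.2 -0.6 -1.6]
CALL [0.0012,0,0,-0.0001,0.0002,0,-1,0.0072,0,0,0,0,0,-1,0.0162,0,-0.0001,0,0,0.0001,-1,0.0253,0,-0.0002,0,0,0,-1,0.0326,-0.0001,-0.0001,0,0,0.0001,-1,0.0365,0,-0.0002,0,0,0.0001,-1,0.0364,-0.0001,-0.0002,0,0,0.0001,-1,0.0326,-0.0001,-0.0002,0,0,0.0001,-1,0.0253,-0.0001,-0.0001,0,0,0,-1,0.0162,0,-0.0001,0,0,0.0001,-1,0.0072,-0.0001,0,0,0,0,-1,0.0012,0,0,0,0,0,-1]
```

servo_tool(commands=[0.0012,0,0,-0.0001,0.0002,0,-1,0.0072,0,0,0,0,0,-1,0.0162,0,-0.0001,0,0,0.0001,-1,0.0253,0,-0.0002,0,0,0,-1,0.0326,-0.0001,-0.0001,0,0,0.0001,-1,0.0365,0,-0.0002,0,0,0.0001,-1,0.0364,-0.0001,-0.0002,0,0,0.0001,-1,0.0326,-0.0001,-0.0002,0,0,0.0001,-1,0.0253,-0.0001,-0.0001,0,0,0,-1,0.0162,0,-0.0001,0,0,0.0001,-1,0.0072,-0.0001,0,0,0,0,-1,0,0,0,0,0,0,-1])

```text
t: 45.8
tcp_pos: [0.5394, 0.0248, 0.0351]
tool_rot: [0.968, 0.251, 0.001, 0.001]
force: [-0.3, -0.5, -3.2]
finger_gap: 0.219
gripper_force: 115.3
```

```bash
python3 - <<'E'
from h import *
st();zb=.042
S=snap('side');T=snap('top');print(blobs(S,zb,green,1000)[:2],blobs(T,zb,green,1000)[:2])
E
```

```text
t 45.8 p [0.5394 0.0248 0.0351] psi 29.13 tilt 0.18 gap 0.219 gf 115.3 F [-0.3 -0.5 -3.2]
[(array([0.5955, 0.2739], dtype=float32), [0.077, 0.074], -151.1), (array([0.661 , 0.0963], dtype=float32), [0.079, 0.078], -60.9)] [(array([0.5941, 0.2705], dtype=float32), [0.075, 0.074], -151.9), (array([0.663 , 0.0912], dtype=float32), [0.073, 0.072], -61.1)]
```

servo_tool(commands=[0,0,-0.008,0,0,0,-1,0,0,-0.006,0,0,0,-1,0,0,-0.006,0,0,0,-1,0,0,-0.01,0,0,0,-1,0,0,-0.014,0,0,0,-1,0,0,-0.012,0,0,0,-1,0,0,-0.006,0,0,0,-1,0,0,0,0,0,0,-1])

```text
t: 46.57
tcp_pos: [0.5392, 0.0242, 0.067]
tool_rot: [0.968, 0.251, 0.002, 0.001]
force: [-0.4, -0.1, -2.7]
finger_gap: 0.219
gripper_force: 115.3
```

```bash
python3 - <<'E'
from h import *
st();s=manip.sense();p=s['tcp_pos']
smooth((.5394+.0201,.0248+.0246,.066,29.3,-1),10)
E
```

```text
t 46.6 p [0.5392 0.0242 0.067 ] psi 29.08 tilt 0.24 gap 0.219 gf 115.3 F [-0.4 -0.1 -2.7]
CALL [0.0005,-0.0002,0,0.0004,-0.0005,0,-1,0.003,-0.0012,0.0001,0,0,0,-1,0.0063,-0.0026,0.0002,0,0,-0.0001,-1,0.0092,-0.0037,0.0003,0,0,-0.0001,-1,0.011,-0.0044,0.0004,0,0,-0.0001,-1,0.0109,-0.0044,0.0003,0,0,-0.0001,-1,0.0093,-0.0038,0.0003,0,0,-0.0001,-1,0.0063,-0.0025,0.0002,0,0,-0.0001,-1,0.0029,-0.0012,0.0001,0,0,0,-1,0.0005,-0.0002,0,0,0,0,-1]
```

servo_tool(commands=[0.0005,-0.0002,0,0.0004,-0.0005,0,-1,0.003,-0.0012,0.0001,0,0,0,-1,0.0063,-0.0026,0.0002,0,0,-0.0001,-1,0.0092,-0.0037,0.0003,0,0,-0.0001,-1,0.011,-0.0044,0.0004,0,0,-0.0001,-1,0.0109,-0.0044,0.0003,0,0,-0.0001,-1,0.0093,-0.0038,0.0003,0,0,-0.0001,-1,0.0063,-0.0025,0.0002,0,0,-0.0001,-1,0.0029,-0.0012,0.0001,0,0,0,-1,0,0,0,0,0,0,-1,0,0,0,0,0,0,-1])

```text
t: 47.48
tcp_pos: [0.5585, 0.0494, 0.0648]
tool_rot: [0.967, 0.253, -0.001, -0.0]
force: [-0.3, -0.0, -3.7]
finger_gap: 0.217
gripper_force: 115.3
```

```bash
python3 - <<'E'
from h import *
st();s=manip.sense();zb=s['tcp_pos'][2]-.0033
S=snap('side');T=snap('top');print([b for b in blobs(S,zb,green,1000)+blobs(T,zb,green,1000) if b[0][1]<.2])
E
```

```text
t 47.5 p [0.5585 0.0494 0.0648] psi 29.31 tilt 0.13 gap 0.217 gf 115.3 F [-0.3 -0.  -3.7]
[(array([0.6811, 0.1227], dtype=float32), [0.079, 0.077], -60.7), (array([0.6855, 0.1195], dtype=float32), [0.074, 0.063], -60.9)]
```

servo_tool(commands=[0,0,0.008,0,0,0,-1,0,0,0.01,0,0,0,-1,0,0,0.008,0,0,0,-1,0,0,0.006,0,0,0,-1,0,0,0.004,0,0,0,-1,0,0,0,0,0,0,-1])

```text
t: 48.08
tcp_pos: [0.5583, 0.0493, 0.0462]
tool_rot: [0.968, 0.253, -0.001, -0.0]
force: [-0.2, 0.5, -3.3]
finger_gap: 0.218
gripper_force: 115.3
```

```bash
python3 - <<'E'
from h import *
st();s=manip.sense();zb=.043
S=snap('side');T=snap('top');print([b for b in blobs(S,zb,green,1000)+blobs(T,zb,green,1000)])
E
```

```text
t 48.1 p [0.5583 0.0493 0.0462] psi 29.28 tilt 0.16 gap 0.218 gf 115.3 F [-0.2  0.5 -3.3]
[(array([0.5954, 0.2742], dtype=float32), [0.077, 0.074], -151.1), (array([0.6802, 0.1228], dtype=float32), [0.078, 0.077], -60.9), (array([0.7983, 0.4809], dtype=float32), [0.149, 0.015], -60.9), (array([0.5946, 0.27  ], dtype=float32), [0.074, 0.073], -151.7), (array([0.6854, 0.1191], dtype=float32), [0.076, 0.064], -62.1), (array([0.7993, 0.4877], dtype=float32), [0.124, 0.045], -61.2)]
```

servo_tool(commands=[0,0,-0.006,0,0,0,-1,0,0.0025,0,0,0,0,-1,0,0.0025,0,0,0,0,-1,0,0,0,0,0,0,-1,0,0,0.004,0,0,0,-1,0,0,0.006,0,0,0,-1,0,0,0.006,0,0,0,-1,0,0,0.006,0,0,0,-1,0,0,0.005,0,0,0,-1,0,0,0,0,0,0,-1,0,0,0,0,0,0,-1])

```text
t: 49.1
tcp_pos: [0.5597, 0.0472, 0.0361]
tool_rot: [0.968, 0.253, -0.001, -0.0]
force: [0.2, -0.8, -3.2]
finger_gap: 0.217
gripper_force: 115.3
```

```bash
python3 - <<'E'
from h import *
st();s=manip.sense();zb=.042;p=s['tcp_pos']
S=snap('side');T=snap('top');print([b for b in blobs(S,zb,green,1000)+blobs(T,zb,green,1000)])
a=np.radians(29.25);smooth((p[0]-.11*np.cos(a),p[1]-.11*np.sin(a),.036,29.25,-1),12)
E
```

```text
t 49.1 p [0.5597 0.0472 0.0361] psi 29.29 tilt 0.14 gap 0.217 gf 115.3 F [ 0.2 -0.8 -3.2]
[(array([0.5955, 0.2739], dtype=float32), [0.077, 0.074], -151.1), (array([0.6825, 0.1194], dtype=float32), [0.079, 0.077], -60.4), (array([0.7974, 0.4827], dtype=float32), [0.144, 0.015], -60.9), (array([0.5942, 0.2705], dtype=float32), [0.075, 0.074], -151.9), (array([0.6868, 0.1163], dtype=float32), [0.072, 0.065], -60.9), (array([0.7998, 0.4879], dtype=float32), [0.125, 0.045], -61.7)]
CALL [-0.0011,0,0,-0.0002,0.0002,0,-1,-0.0067,0,0,0,0,0,-1,-0.015,-0.0001,0.0001,0,0,0,-1,-0.0235,0,0.0001,0,0,0,-1,-0.0301,-0.0001,0.0001,0,0,0,-1,-0.0338,0,0.0001,0,0,0.0001,-1,-0.0338,-0.0001,0.0001,0,0,0,-1,-0.0301,0,0.0001,0,0,0,-1,-0.0235,-0.0001,0.0001,0,0,0,-1,-0.015,0,0.0001,0,0,0,-1,-0.0067,0,0,0,0,0,-1,-0.0011,0,0,0,0,0,-1]
```

servo_tool(commands=[-0.0011,0,0,-0.0002,0.0002,0,-1,-0.0067,0,0,0,0,0,-1,-0.015,0,0,0,0,0,-1,-0.0235,0,0,0,0,0,-1,-0.0301,0,0,0,0,0,-1,-0.0338,0,0,0,0,0,-1,-0.0338,0,0,0,0,0,-1,-0.0301,0,0,0,0,0,-1,-0.0235,0,0,0,0,0,-1,-0.015,0,0,0,0,0,-1,-0.0067,0,0,0,0,0,-1,0,0,0,0,0,0,-1])

```text
t: 50.2
tcp_pos: [0.4636, -0.0069, 0.0366]
tool_rot: [0.968, 0.252, -0.0, 0.0]
force: [0.0, -0.2, -1.9]
finger_gap: 0.217
gripper_force: 115.3
```

```bash
python3 - <<'E'
from h import *
st();s=manip.sense();zb=.042;p=s['tcp_pos']
S=snap('side');T=snap('top');print([b for b in blobs(S,zb,green,1000)+blobs(T,zb,green,1000)])
plan([(p[0],p[1],.10,29.2,-1,4),(.469,-.0822,.10,0,-1,10)])
E
```

```text
t 50.2 p [ 0.4636 -0.0069  0.0366] psi 29.24 tilt 0.04 gap 0.217 gf 115.3 F [ 0.  -0.2 -1.9]
[(array([0.5955, 0.2739], dtype=float32), [0.077, 0.075], -151.1), (array([0.6825, 0.1193], dtype=float32), [0.079, 0.077], -60.4), (array([0.7987, 0.4801], dtype=float32), [0.149, 0.015], -60.9), (array([0.6102, 0.2671], dtype=float32), [0.088, 0.061], -103.6), (array([0.6832, 0.1143], dtype=float32), [0.073, 0.072], -150.1), (array([0.7995, 0.4885], dtype=float32), [0.124, 0.045], -61.3)]
CALL [-0.0007,-0.0002,-0.0317,0,0,0.0001,-1,-0.0006,-0.0003,-0.0317,0.0001,0,0,-1,-0.0007,-0.0003,-0.0317,0,-0.0001,0.0001,-1,-0.0006,-0.0002,-0.0317,0.0001,0,0,-1,-0.0064,0.0137,0,0,0,0.0081,-1,-0.0057,0.014,0,0,0,0.0081,-1,-0.005,0.0143,0,0,0,0.0081,-1,-0.0043,0.0145,0,0,0,0.0081,-1,-0.0035,0.0147,0,0,0,0.0081,-1,-0.0028,0.0148,0,0,0,0.0081,-1,-0.002,0.015,0,0,0,0.0081,-1,-0.0012,0.015,0,0,0,0.0081,-1]
CALL [-0.0005,0.0151,0,0,0,0.0082,-1,0.0003,0.0151,-0.0001,0,0,0.0081,-1]
```

servo_tool(commands=[-0.0003,-0.0002,-0.0317,0,0,0,-1,-0.0003,-0.0003,-0.0317,0,0,0,-1,-0.0003,-0.0003,-0.0317,0,0,0,-1,-0.0003,-0.0002,-0.0317,0,0,0,-1,-0.0064,0.0137,0,0,0,0.0081,-1,-0.0057,0.014,0,0,0,0.0081,-1,-0.005,0.0143,0,0,0,0.0081,-1,-0.0043,0.0145,0,0,0,0.0081,-1,-0.0035,0.0147,0,0,0,0.0081,-1,-0.0028,0.0148,0,0,0,0.0081,-1,-0.002,0.015,0,0,0,0.0081,-1,-0.0012,0.015,0,0,0,0.0081,-1])

```text
t: 51.3
tcp_pos: [0.4687, -0.0668, 0.0999]
tool_rot: [0.999, 0.051, 0.0, 0.0]
force: [1.7, 0.1, -2.2]
finger_gap: 0.216
gripper_force: 115.4
```

servo_tool(commands=[-0.0005,0.0151,0,0,0,0.0082,-1,0.0003,0.0151,0,0,0,0.0081,-1,0,0,0,0,0,0,-1,0,0,0,0,0,0,-1])

```text
t: 51.63
tcp_pos: [0.4695, -0.0818, 0.0999]
tool_rot: [1.0, 0.001, 0.0, 0.0]
force: [-0.0, 0.3, -2.1]
finger_gap: 0.22
gripper_force: 115.4
```

```bash
python3 - <<'E'
from h import *
st()
smooth((.469,-.0822,.04,0,-1),8)
E
```

```text
t 51.6 p [ 0.4695 -0.0818  0.0999] psi 0.15 tilt 0.04 gap 0.22 gf 115.4 F [-0.   0.3 -2.1]
CALL [0,0,0.0019,0.0001,-0.0001,0,-1,-0.0001,0.0001,0.0105,0,0,0,-1,-0.0002,0.0001,0.0206,0,0,0.0001,-1,-0.0002,0.0003,0.0269,0,0,0.0001,-1,-0.0003,0.0002,0.0269,0,0,0.0001,-1,-0.0002,0.0001,0.0206,0,0,0.0001,-1,-0.0001,0.0001,0.0104,0,0,0,-1,0,0,0.002,0,0,0,-1]
```

servo_tool(commands=[0,0,0.006,0,0,0,-1,-0.0001,0.0001,0.015,0,0,0,-1,-0.0002,0.0001,0.0206,0,0,0.0001,-1,-0.0002,0.0003,0.0269,0,0,0.0001,-1,-0.0003,0.0002,0.0269,0,0,0.0001,-1,-0.0002,0.0001,0.0206,0,0,0.0001,-1,0,0,0.016,0,0,0,-1,0,0,0.014,0,0,0,-1,0,0,0.01,0,0,0,-1,0,0,0.006,0,0,0,-1,0,0,0.004,0,0,0,-1,0,0,0,0,0,0,-1])

```text
t: 52.63
tcp_pos: [0.4685, -0.0821, 0.0168]
tool_rot: [1.0, -0.0, 0.0, 0.0]
force: [0.1, 0.9, -1.6]
finger_gap: 0.216
gripper_force: 115.6
```

```bash
python3 - <<'E'
from h import *
st()
E
```

```text
t 52.6 p [ 0.4685 -0.0821  0.0168] psi -0.03 tilt 0.03 gap 0.216 gf 115.6 F [ 0.1  0.9 -1.6]
```

servo_tool(commands=[0,0,0.002,0,0,0,-1,0,0,0,0,0,0,-1,0,0,0,0,0,0,-0.3,0,0,0,0,0,0,0.3,0,0,0,0,0,0,0.3,0,0,0,0,0,0,0.3,0,0,0,0,0,0,0.3,0,0,-0.03,0,0,0,0.3,0,0,-0.05,0,0,0,0.3,0,0,-0.06,0,0,0,0.3,0,0,-0.07,0,0,0,0.3,0,0,-0.07,0,0,0,0.3], force=60)

```text
t: 53.63
tcp_pos: [0.4677, -0.0818, 0.1569]
tool_rot: [1.0, -0.0, -0.001, -0.0]
force: [1.4, -0.1, 0.1]
finger_gap: 0.647
gripper_force: 0.0
```

servo_tool(commands=[0,0,-0.07,0,0,0,0.3,0,0,-0.07,0,0,0,0.3,0,0,-0.07,0,0,0,0.3,0,0,-0.05,0,0,0,0.3,0,0,0,0,0,0,0.3])

```text
t: 54.05
tcp_pos: [0.4714, -0.0832, 0.2914]
tool_rot: [1.0, -0.0, 0.006, 0.003]
force: [1.2, 0.4, 0.0]
finger_gap: 0.648
gripper_force: 0.0
```

```bash
python3 - <<'E'
from h import *
st()
S=snap('side');T=snap('top')
for p in(S,T):
    print('handle',blobs(p,.055,orange));print('boards',[b for b in blobs(p,.042,green,1000)]);print('red',blobs(p,.258,red,100))
    print([(np.round(d['box']).tolist(),round(d['conf'],2)) for d in manip.look_for(p,'knob')])
# template for knob: predicted positions of peg top for heading angle
pv=np.array([.667,.350])
for p in(S,T):
  print([(a,proj(p,[[pv[0]+.092*np.cos(np.radians(a)),pv[1]+.092*np.sin(np.radians(a)),z] for z in(.258,.208)]).round(0).tolist()) for a in(145,150,155,160)])
E
```

```text
t 54.0 p [ 0.4714 -0.0832  0.2914] psi -0.04 tilt 0.7 gap 0.648 gf 0.0 F [1.2 0.4 0. ]
handle [(array([0.2693, 0.3686], dtype=float32), [0.047, 0.014], -154.8), (array([ 0.4665, -0.0785], dtype=float32), [0.077, 0.019], 180.0)]
boards [(array([0.5955, 0.274 ], dtype=float32), [0.077, 0.075], -150.9), (array([0.6823, 0.1195], dtype=float32), [0.08, 0.077], -60.3), (array([0.7989, 0.48  ], dtype=float32), [0.149, 0.015], -60.9)]
red [(array([0.3913, 0.5124], dtype=float32), [0.073, 0.019], -87.0), (array([0.4645, 0.13  ], dtype=float32), [0.059, 0.03], 180.0), (array([0.5853, 0.4086], dtype=float32), [0.04, 0.016], -81.0), (array([0.687 , 0.0343], dtype=float32), [0.076, 0.042], -72.1)]
[([227.0, 326.0, 106.0, 82.0], 0.64)]
handle [(array([0.2687, 0.3478], dtype=float32), [0.045, 0.013], -155.6), (array([ 0.4525, -0.083 ], dtype=float32), [0.049, 0.018], 180.0)]
boards [(array([0.5947, 0.2698], dtype=float32), [0.074, 0.073], -150.6), (array([0.6833, 0.1144], dtype=float32), [0.073, 0.072], -150.5), (array([0.7994, 0.4884], dtype=float32), [0.124, 0.045], -61.3)]
red [(array([0.3735, 0.3338], dtype=float32), [0.072, 0.017], -86.4), (array([0.583, 0.384], dtype=float32), [0.032, 0.014], -116.6), (array([ 0.6854, -0.1631], dtype=float32), [0.052, 0.041], -32.0)]
[([122.0, 163.0, 65.0, 86.0], 0.67), ([122.0, 120.0, 194.0, 129.0], 0.3)]
[(145, [[269.0, 352.0], [271.0, 365.0]]), (150, [[272.0, 349.0], [274.0, 362.0]]), (155, [[275.0, 346.0], [277.0, 359.0]]), (160, [[277.0, 342.0], [279.0, 355.0]])]
[(145, [[147.0, 196.0], [155.0, 201.0]]), (150, [[150.0, 198.0], [158.0, 202.0]]), (155, [[153.0, 200.0], [161.0, 204.0]]), (160, [[156.0, 201.0], [164.0, 205.0]])]
```

```bash
python3 - <<'E'
from h import *
st()
plan([(.49,.1,.31,70,.3),(.587,.394,.31,151,.3)],maxmm=35,maxdeg=6.5)
E
```

```text
t 54.2 p [ 0.4673 -0.0816  0.2846] psi -0.05 tilt 0.18 gap 0.647 gf 0.0 F [ 0.8  1.3 -0.5]
CALL [0.0041,-0.033,-0.0046,0,0,-0.0177,0.3,0.0077,-0.0324,-0.0046,0,0,-0.0177,0.3,0.0113,-0.0313,-0.0046,0,0,-0.0177,0.3,0.0147,-0.0299,-0.0046,-0.0001,0,-0.0177,0.3,0.0179,-0.0281,-0.0046,-0.0001,0,-0.0177,0.3,0.0209,-0.0259,-0.0047,0,0,-0.0177,0.3,0.0236,-0.0234,-0.0046,-0.0001,0.0001,-0.0177,0.3,0.0261,-0.0206,-0.0047,0,0,-0.0177,0.3,0.0282,-0.0176,-0.0046,-0.0001,0.0001,-0.0177,0.3,0.03,-0.0144,-0.0047,0,0,-0.0176,0.3,0.0314,-0.011,-0.0046,-0.0001,0.0001,-0.0177,0.3,0.0476,-0.0014,0,0,0,-0.0173,0.3]
CALL [0.0475,0.0037,0,0,0,-0.0173,0.3,0.0468,0.0089,0,0,0,-0.0173,0.3,0.0456,0.0139,0,0,0,-0.0173,0.3,0.0438,0.0187,0,0,0,-0.0173,0.3,0.0415,0.0234,0,0,0,-0.0173,0.3,0.0387,0.0277,0,0,0,-0.0173,0.3,0.0355,0.0318,0,0,0,-0.0173,0.3,0.0318,0.0354,0,0,0,-0.0173,0.3,0.0278,0.0387,0,0,0,-0.0173,0.3,0.0234,0.0415,0,0,0,-0.0173,0.3,0.0188,0.0437,0,0,0,-0.0173,0.3,0.0139,0.0455,0.0001,0,0,-0.0174,0.3]
```

servo_tool(commands=[0.0041,-0.033,-0.0046,0,0,-0.0177,0.3,0.0077,-0.0324,-0.0046,0,0,-0.0177,0.3,0.0113,-0.0313,-0.0046,0,0,-0.0177,0.3,0.0147,-0.0299,-0.0046,-0.0001,0,-0.0177,0.3,0.0179,-0.0281,-0.0046,-0.0001,0,-0.0177,0.3,0.0209,-0.0259,-0.0047,0,0,-0.0177,0.3,0.0236,-0.0234,-0.0046,-0.0001,0.0001,-0.0177,0.3,0.0261,-0.0206,-0.0047,0,0,-0.0177,0.3,0.0282,-0.0176,-0.0046,-0.0001,0.0001,-0.0177,0.3,0.03,-0.0144,-0.0047,0,0,-0.0176,0.3,0.0314,-0.011,-0.0046,-0.0001,0.0001,-0.0177,0.3,0.0476,-0.0014,0,0,0,-0.0173,0.3])

```text
t: 55.25
tcp_pos: [0.4969, 0.1224, 0.3091]
tool_rot: [0.785, 0.619, -0.001, -0.0]
force: [-0.5, -0.0, -0.3]
finger_gap: 0.653
gripper_force: 0.0
```

servo_tool(commands=[0.0475,0.0037,0,0,0,-0.0173,0.3,0.0468,0.0089,0,0,0,-0.0173,0.3,0.0456,0.0139,0,0,0,-0.0173,0.3,0.0438,0.0187,0,0,0,-0.0173,0.3,0.0415,0.0234,0,0,0,-0.0173,0.3,0.0387,0.0277,0,0,0,-0.0173,0.3,0.0355,0.0318,0,0,0,-0.0173,0.3,0.0318,0.0354,0,0,0,-0.0173,0.3,0.0278,0.0387,0,0,0,-0.0173,0.3,0.0234,0.0415,0,0,0,-0.0173,0.3,0.0188,0.0437,0,0,0,-0.0173,0.3,0.0139,0.0455,0.0001,0,0,-0.0174,0.3])

```text
t: 56.25
tcp_pos: [0.5873, 0.3943, 0.3076]
tool_rot: [0.248, 0.969, -0.002, -0.001]
force: [-0.1, -1.0, -0.4]
finger_gap: 0.648
gripper_force: 0.0
```

servo_tool(commands=[0,0,0,0,0,0,0.3,0,0,0,0,0,0,0.3,0,0,0,0,0,0,0.3])

```text
t: 56.5
tcp_pos: [0.5872, 0.3928, 0.3086]
tool_rot: [0.251, 0.968, -0.002, -0.0]
force: [1.2, -0.1, 0.5]
finger_gap: 0.656
gripper_force: 0.0
```

```bash
python3 - <<'E'
from h import *
st()
k=(.586,.394)
plan([(*k,.29,151,.3,3),(*k,.29,151,.3,2)])
E
```

```text
t 56.5 p [0.5872 0.3928 0.3086] psi 150.95 tilt 0.21 gap 0.656 gf 0.0 F [ 1.2 -0.1  0.5]
CALL [0.0011,0.0004,0.0124,-0.0002,0,0,0.3,0.0011,0.0003,0.0124,-0.0002,0.0001,-0.0001,0.3,0.001,0.0004,0.0123,-0.0002,0,0,0.3,0,0,0,0,0,0,0.3,0,0,0,0,0,0,0.3]
```

servo_tool(commands=[0.0005,0.0004,0.0124,-0.0002,0,0,0.3,0.0005,0.0003,0.0124,-0.0002,0.0001,0,0.3,0,0,0.03,0,0,0,0.3,0,0,0.04,0,0,0,0.3,0,0,0.04,0,0,0,0.3,0,0,0.03,0,0,0,0.3,0,0,0.01,0,0,0,0.3,0,0,0,0,0,0,0.3])

```text
t: 57.17
tcp_pos: [0.5869, 0.3929, 0.2213]
tool_rot: [0.251, 0.968, -0.0, -0.0]
force: [-1.0, -0.0, -0.2]
finger_gap: 0.648
gripper_force: 0.0
```

servo_tool(commands=[0,0,0,0,0,0,-1,0,0,0,0,0,0,-1,0,0,0,0,0,0,-1,0,0,0,0,0,0,-1,0,0,0,0,0,0,-1,0,0,0,0,0,0,-1], force=60)

```text
t: 57.67
tcp_pos: [0.5887, 0.3943, 0.2254]
tool_rot: [0.25, 0.968, 0.002, 0.003]
force: [-0.6, -1.2, 6.3]
finger_gap: 0.192
gripper_force: 58.6
```

```bash
cat >> h.py <<'E'
def swing2(a1,n,pv,dpsi):
    """swing with constant radius as gripped, turning tool with arm by the same angle*dpsi"""
    pv=np.array(pv);s=manip.sense();p=np.array(s['tcp_pos']);k=p[:2]-pv;a0=np.degrees(np.arctan2(k[1],k[0]))%360;r=np.hypot(*k)
    M=R.from_quat(s['tool_rot']).as_matrix();ps=np.degrees(np.arctan2(M[1,0],M[0,0]))%360
    print('a0',a0,'r',r,'psi',ps);W=[]
    for j in range(1,n+1):
        a=a0+(a1-a0)*j/n;t=np.radians(a);W.append((*(pv+r*np.array([np.cos(t),np.sin(t)])),p[2],ps+(a-a0)*dpsi,-1,1))
    plan(W)
E
python3 - <<'E'
from h import *
st()
S=snap('side');T=snap('top')
for p in(S,T): print('red',blobs(p,.258,red,60))
swing2(195,12,(.667,.350),.9)
E
```

```text
t 57.7 p [0.5887 0.3943 0.2254] psi 151.0 tilt 0.36 gap 0.192 gf 58.6 F [-0.6 -1.2  6.3]
red [(array([0.3913, 0.5124], dtype=float32), [0.073, 0.019], -87.0), (array([0.5806, 0.4088], dtype=float32), [0.04, 0.008], -79.1), (array([0.6977, 0.0121], dtype=float32), [0.043, 0.026], -139.9)]
red [(array([0.3735, 0.3338], dtype=float32), [0.072, 0.017], -85.9), (array([ 0.6851, -0.1633], dtype=float32), [0.052, 0.041], -28.6)]
a0 150.4950164280092 r 0.08995573600662947 psi 151.00601042438484
CALL [-0.0003,-0.0116,-0.0001,0.0007,0.0007,-0.0093,-1,-0.0003,-0.0117,0,0,0,-0.0092,-1,-0.0004,-0.0116,0,0,0,-0.0093,-1,-0.0005,-0.0116,0,0,0,-0.0093,-1,-0.0006,-0.0117,0,0,0,-0.0093,-1,-0.0007,-0.0116,0,0,0,-0.0092,-1,-0.0007,-0.0116,0,0,0,-0.0093,-1,-0.0008,-0.0116,0,0,0,-0.0093,-1,-0.0009,-0.0117,0,0,0,-0.0092,-1,-0.0009,-0.0116,0,0,0,-0.0093,-1,-0.001,-0.0116,0,0,0,-0.0093,-1,-0.0011,-0.0115,0,0,0,-0.0093,-1]
```

servo_tool(commands=[-0.0003,-0.0116,0,0,0,-0.0093,-1,-0.0003,-0.0117,0,0,0,-0.0092,-1,-0.0004,-0.0116,0,0,0,-0.0093,-1,-0.0005,-0.0116,0,0,0,-0.0093,-1,-0.0006,-0.0117,0,0,0,-0.0093,-1,-0.0007,-0.0116,0,0,0,-0.0092,-1])

```text
t: 58.27
tcp_pos: [0.5778, 0.3639, 0.2254]
tool_rot: [0.076, 0.997, 0.004, 0.003]
force: [0.2, 6.4, 4.9]
finger_gap: 0.19
gripper_force: 59.2
```

```bash
python3 - <<'E'
from h import *
st()
swing2(215,12,(.667,.350),.9)
E
```

```text
t 58.3 p [0.5778 0.3639 0.2254] psi 171.23 tilt 0.59 gap 0.19 gf 59.2 F [0.2 6.4 4.9]
a0 171.12012137932396 r 0.09032159770609216 psi 171.2297714777511
CALL [-0.0003,-0.0115,-0.0001,0.0013,0.001,-0.0091,-1,-0.0005,-0.0115,0,0,0,-0.0092,-1,-0.0005,-0.0116,0,0,0,-0.0091,-1,-0.0005,-0.0115,0,0,0,-0.0092,-1,-0.0007,-0.0115,0,0,0,-0.0091,-1,-0.0007,-0.0115,0,0,0,-0.0091,-1,-0.0008,-0.0115,0,0,0,-0.0092,-1,-0.0008,-0.0115,0,0,0,-0.0091,-1,-0.001,-0.0115,0,0,0,-0.0092,-1,-0.001,-0.0114,0,0,0,-0.0091,-1,-0.0011,-0.0115,0,0,0,-0.0092,-1,-0.0011,-0.0115,0,0,0,-0.0091,-1]
```

servo_tool(commands=[-0.0003,-0.0115,0,0,0,-0.0091,-1,-0.0005,-0.0115,0,0,0,-0.0092,-1,-0.0005,-0.0116,0,0,0,-0.0091,-1,-0.0005,-0.0115,0,0,0,-0.0092,-1,-0.0007,-0.0115,0,0,0,-0.0091,-1,-0.0007,-0.0115,0,0,0,-0.0091,-1,-0.0008,-0.0115,0,0,0,-0.0092,-1,-0.0008,-0.0115,0,0,0,-0.0091,-1,-0.001,-0.0115,0,0,0,-0.0092,-1,-0.001,-0.0114,0,0,0,-0.0091,-1,-0.0011,-0.0115,0,0,0,-0.0092,-1,-0.0011,-0.0115,0,0,0,-0.0091,-1])

```text
t: 59.27
tcp_pos: [0.5903, 0.3004, 0.2254]
tool_rot: [-0.266, 0.964, 0.004, 0.003]
force: [-8.2, 11.0, 7.8]
finger_gap: 0.187
gripper_force: 59.6
```

```bash
python3 - <<'E'
from h import *
st()
swing2(255,12,(.667,.350),.9)
S=snap('side');T=snap('top')
for p in(S,T): print('boards',[b for b in blobs(p,.042,green,1000)])
E
```

```text
t 59.3 p [0.5903 0.3004 0.2254] psi -149.11 tilt 0.59 gap 0.187 gf 59.6 F [-8.2 11.   7.8]
a0 212.89483763470162 r 0.09130063738531774 psi 210.8912758543053
CALL [-0.0007,-0.0112,-0.0001,0.0011,0.0012,-0.0088,-1,-0.0008,-0.0111,0,0,0,-0.0087,-1,-0.0009,-0.0112,0,0,0,-0.0088,-1,-0.0009,-0.0111,0,0,0,-0.0088,-1,-0.0011,-0.0111,0,0,0,-0.0088,-1,-0.001,-0.0112,0,0,0,-0.0087,-1,-0.0012,-0.0111,0,0,0,-0.0088,-1,-0.0012,-0.0111,0,0,0,-0.0088,-1,-0.0013,-0.0111,0,0,0,-0.0087,-1,-0.0013,-0.0111,0,0,0,-0.0088,-1,-0.0014,-0.0111,0,0,0,-0.0088,-1,-0.0015,-0.0111,0,0,0,-0.0088,-1]
boards [(array([0.5945, 0.2754], dtype=float32), [0.078, 0.077], -60.8), (array([0.6931, 0.1256], dtype=float32), [0.078, 0.053], -59.7), (array([0.7988, 0.4802], dtype=float32), [0.149, 0.015], -60.9)]
boards [(array([0.611 , 0.2497], dtype=float32), [0.076, 0.034], -134.4), (array([0.6832, 0.1144], dtype=float32), [0.073, 0.072], -150.3), (array([0.8086, 0.4954], dtype=float32), [0.119, 0.022], -62.1)]
```

servo_tool(commands=[-0.0002,-0.0112,0,0,0,-0.0088,-1,-0.0005,-0.0111,0,0,0,-0.0087,-1,-0.0009,-0.0112,0,0,0,-0.0088,-1,-0.0009,-0.0111,0,0,0,-0.0088,-1,-0.0011,-0.0111,0,0,0,-0.0088,-1,-0.001,-0.0112,0,0,0,-0.0087,-1,-0.0012,-0.0111,0,0,0,-0.0088,-1,-0.0012,-0.0111,0,0,0,-0.0088,-1,-0.0013,-0.0111,0,0,0,-0.0087,-1,-0.0013,-0.0111,0,0,0,-0.0088,-1,-0.0014,-0.0111,0,0,0,-0.0088,-1,-0.0015,-0.0111,0,0,0,-0.0088,-1])

```text
t: 60.37
tcp_pos: [0.6409, 0.2612, 0.2253]
tool_rot: [-0.565, 0.825, 0.004, 0.001]
force: [-10.9, 8.6, 8.4]
finger_gap: 0.191
gripper_force: 59.8
```

```bash
python3 - <<'E'
from h import *
st()
swing2(259.5,2,(.667,.350),.5)
E
```

```text
t 60.4 p [0.6409 0.2612 0.2253] psi -111.17 tilt 0.52 gap 0.191 gf 59.8 F [-10.9   8.6   8.4]
a0 253.6068204112444 r 0.09255293201115619 psi 248.8275366338464
CALL [-0.001,-0.0095,0,0.0009,0.0011,-0.0041,-1,-0.0013,-0.0094,0,0,0,-0.0041,-1]
```

servo_tool(commands=[-0.0007,-0.0095,0,0,0,-0.0041,-1,-0.001,-0.0094,0,0,0,-0.0041,-1,0,0,0,0,0,0,-1,0,0,0,0,0,0,-1])

```text
t: 60.7
tcp_pos: [0.6525, 0.2576, 0.2254]
tool_rot: [-0.584, 0.811, 0.002, 0.003]
force: [-3.5, 7.0, 6.4]
finger_gap: 0.195
gripper_force: 59.2
```

```bash
python3 - <<'E'
from h import *
st()
swing2(259.5,2,(.667,.350),.5)
S=snap('side');T=snap('top')
# lens ring: bright low-sat pixels near; fit via projected ring model vs heading
def ring(p,a,pv=(.667,.35)):
    t=np.radians(a);c=np.array(pv)+.156*np.array([np.cos(t),np.sin(t)]);f=np.linspace(0,2*np.pi,200)
    hsv=cv2.cvtColor(p['img'],cv2.COLOR_RGB2HSV);w=((hsv[...,1]<45)&(hsv[...,2]>195)).astype(np.float32)
    v=0
    for r,s in((.049,1),(.058,-.7)):
        u=proj(p,np.c_[c[0]+r*np.cos(f),c[1]+r*np.sin(f),np.full(200,.206)]).astype(np.float32)
        v+=s*cv2.remap(w,u[None,:,0],u[None,:,1],cv2.INTER_LINEAR).mean()
    return v
for n,p in(('S',S),('T',T)):
    A=np.arange(240,280,1.);v=[ring(p,a) for a in A];print(n,A[np.argmax(v)],np.round(v,2)[10:32])
cv2.imwrite('pics/fin0.png',S['img'][200:420,180:400,::-1])
E
```

```text
t 60.7 p [0.6525 0.2576 0.2254] psi -108.48 tilt 0.47 gap 0.195 gf 59.2 F [-3.5  7.   6.4]
a0 261.0861496014675 r 0.09352511165972671 psi 251.52486267524193
CALL [0.0004,0.0026,0,0,0.0013,0.0011,-1,0.0004,0.0025,0,0,0,0.0011,-1]
S 262.0 [ 0.09  0.09  0.11  0.11  0.13  0.15  0.16  0.16  0.16  0.17  0.37  0.42
  0.44  0.39  0.25  0.14  0.07 -0.01 -0.05 -0.1  -0.13 -0.08]
T 261.0 [0.18 0.16 0.17 0.17 0.15 0.17 0.19 0.26 0.35 0.47 0.6  0.72 0.67 0.53
 0.41 0.35 0.32 0.29 0.27 0.26 0.24 0.22]
```

servo_tool(commands=[0,0.0028,0,0,0,0,-1,0,0.0028,0,0,0,0,-1,0,0,0,0,0,0,-1,0,0,0,0,0,0,-1,0,0,0,0,0,0,0,0,0,0,0,0,0,0.3,0,0,0,0,0,0,0.3,0,0,0,0,0,0,0.3,0,0,-0.05,0,0,0,0.3,0,0,-0.06,0,0,0,0.3,0,0,-0.06,0,0,0,0.3,0,0,-0.05,0,0,0,0.3])

```text
t: 61.8
tcp_pos: [0.651, 0.2541, 0.3354]
tool_rot: [-0.583, 0.812, -0.001, 0.002]
force: [0.5, -0.6, -0.0]
finger_gap: 0.646
gripper_force: 0.0
```

servo_tool(commands=[0.06,0,0,0,0,0,0.3,0.07,0,0,0,0,0,0.3,0.07,0,0,0,0,0,0.3,0.07,0,0,0,0,0,0.3,0.07,0,0,0,0,0,0.3,0.05,0,0,0,0,0,0.3,0,0,0,0,0,0,0.3])

```text
t: 62.38
tcp_pos: [0.5874, 0.0746, 0.3331]
tool_rot: [-0.576, 0.818, -0.004, -0.002]
force: [0.1, 0.0, -0.3]
finger_gap: 0.65
gripper_force: 0.0
```

```bash
python3 - <<'E'
from h import *
st()
S=snap('side');T=snap('top')
def ring(p,a,pv):
    t=np.radians(a);c=np.array(pv)+.156*np.array([np.cos(t),np.sin(t)]);f=np.linspace(0,2*np.pi,200)
    hsv=cv2.cvtColor(p['img'],cv2.COLOR_RGB2HSV);w=((hsv[...,1]<45)&(hsv[...,2]>195)).astype(np.float32)
    v=0
    for r,s in((.049,1),(.058,-.7)):
        u=proj(p,np.c_[c[0]+r*np.cos(f),c[1]+r*np.sin(f),np.full(200,.206)]).astype(np.float32)
        v+=s*cv2.remap(w,u[None,:,0],u[None,:,1],cv2.INTER_LINEAR).mean()
    return v
for n,p,st_ in(('S',S,(.6385,.197)),('T',T,(.6395,.1931))):
    pv=Tz((*st_,STN[2]),[[.1,.12,0]])[0,:2]
    A=np.arange(245,280,.5);v=np.array([ring(p,a,pv) for a in A]);w=np.clip(v-.7*v.max(),0,None);print(n,A[np.argmax(v)],(A*w).sum()/w.sum(),v.max())
    print('boards',[b for b in blobs(p,.042,green,1000)]);print('handle',blobs(p,.055,orange))
a=cv2.resize(S['img'][180:420,180:400,::-1],(550,600),interpolation=cv2.INTER_CUBIC)
cv2.imwrite('pics/fin.png',a)
E
```

```text
t 62.4 p [0.5874 0.0746 0.3331] psi -109.69 tilt 0.54 gap 0.65 gf 0.0 F [ 0.1  0.  -0.3]
S 260.0 260.2947907651808 0.7773677
boards [(array([0.5945, 0.2754], dtype=float32), [0.078, 0.077], -60.8), (array([0.7987, 0.4801], dtype=float32), [0.149, 0.015], -60.9)]
handle [(array([0.2693, 0.3686], dtype=float32), [0.047, 0.014], -154.8), (array([ 0.4665, -0.0785], dtype=float32), [0.077, 0.019], 180.0)]
T 262.0 253.89156344985403 0.17436524
boards [(array([0.7995, 0.4882], dtype=float32), [0.125, 0.045], -61.7)]
handle [(array([0.27 , 0.348], dtype=float32), [0.042, 0.013], -157.2), (array([ 0.4655, -0.0835], dtype=float32), [0.075, 0.019], 180.0)]
```

View pics/fin.png

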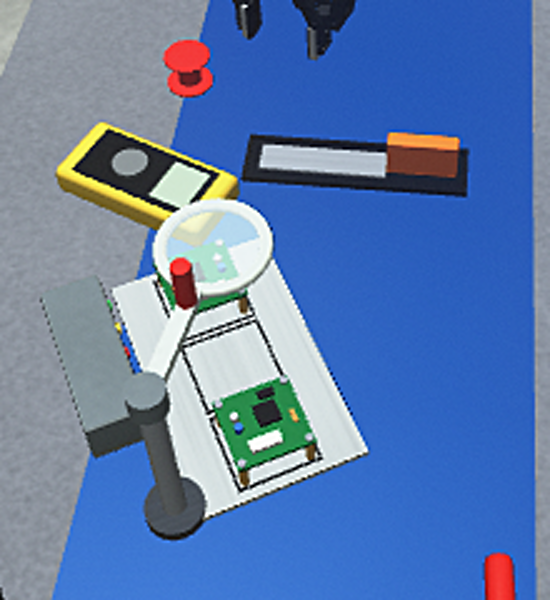

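The final view shows the lens on the deck side, boards in both outer bays, and the lifter flat in its tray. I clear the arm for one last numeric check from the top camera.

servo_tool(commands=[0.07,0,0,0,0,0,0.3,0.07,0,0,0,0,0,0.3,0.07,0,0,0,0,0,0.3,0.07,0,0,0,0,0,0.3,0.07,0,0,0,0,0,0.3,0.05,0,0,0,0,0,0.3,0,0,0,0,0,0,0.3,0,0,0,0,0,0,0.3])

```text
t: 63.15
tcp_pos: [0.5224, -0.025, 0.3348]
tool_rot: [-0.525, 0.85, -0.042, -0.029]
force: [0.6, 0.1, 0.1]
finger_gap: 0.652
gripper_force: 0.0
```

```bash
python3 - <<'E'
from h import *
st()
S=snap('side');T=snap('top')
def ring(p,a,pv):
    t=np.radians(a);c=np.array(pv)+.156*np.array([np.cos(t),np.sin(t)]);f=np.linspace(0,2*np.pi,200)
    hsv=cv2.cvtColor(p['img'],cv2.COLOR_RGB2HSV);w=((hsv[...,1]<45)&(hsv[...,2]>195)).astype(np.float32)
    return sum(s*cv2.remap(w,u[None,:,0],u[None,:,1],cv2.INTER_LINEAR).mean() for r,s in((.049,1),(.058,-.7)) for u in[proj(p,np.c_[c[0]+r*np.cos(f),c[1]+r*np.sin(f),np.full(200,.206)]).astype(np.float32)])
for n,p,s in(('S',S,(.6385,.197)),('T',T,(.6395,.1931))):
    pv=Tz((*s,STN[2]),[[.1,.12,0]])[0,:2];A=np.arange(245,280,.5);v=np.array([ring(p,a,pv) for a in A]);w=np.clip(v-.7*v.max(),0,None);print(n,A[np.argmax(v)],(A*w).sum()/w.sum(),v.max())
    print('boards',[b for b in blobs(p,.042,green,500)])
    # visible feet/green under lens
    print([(np.round(d['box']).tolist(),round(d['conf'],2)) for d in manip.look_for(p,'board0')], proj(p,np.c_[Tz((*s,STN[2]),[[x,y+k,0] for k in(-.088,.088) for x in(-.038,.038) for y in(-.038,.038)])[:,:2],np.full(8,.042)]).round(0).tolist())
E
```

```text
t 63.1 p [ 0.5224 -0.025   0.3348] psi -116.7 tilt 5.84 gap 0.652 gf 0.0 F [0.6 0.1 0.1]
S 260.0 260.27909389057055 0.7769038
boards [(array([0.5944, 0.2754], dtype=float32), [0.078, 0.077], -60.9), (array([0.7988, 0.4799], dtype=float32), [0.149, 0.014], -61.2)]
[([266.0, 327.0, 45.0, 44.0], 0.73), ([244.0, 295.0, 35.0, 8.0], 0.5)] [[269.0, 276.0], [279.0, 297.0], [241.0, 285.0], [250.0, 308.0], [294.0, 329.0], [306.0, 355.0], [264.0, 340.0], [275.0, 368.0]]
T 260.5 260.4397616954943 0.7808452
boards [(array([0.5945, 0.27  ], dtype=float32), [0.074, 0.073], -150.8), (array([0.6862, 0.1397], dtype=float32), [0.082, 0.037], -11.3), (array([0.7995, 0.4885], dtype=float32), [0.124, 0.045], -61.2)]
[([208.0, 194.0, 39.0, 33.0], 0.77), ([267.0, 166.0, 15.0, 28.0], 0.74), ([171.0, 124.0, 116.0, 126.0], 0.36)] [[302.0, 183.0], [278.0, 197.0], [288.0, 160.0], [264.0, 174.0], [246.0, 215.0], [221.0, 229.0], [232.0, 191.0], [208.0, 205.0]]
```

```bash
python3 -c "
from h import *
print(np.round(manip.sense()['q'],2));print(manip.sign_off())"
```

```text
[-0.2   0.28  1.55 -0.11  1.3  -2.85]
the job is handed in; nothing more can be done
None
```

The job is handed in at about 63 s of the 210 s limit, and I have not seen a verdict. Both boards present stand in the right and left bays; the right one was found about 30 mm out of place mid-run, and I lifted it back in. The lifter is back in its tray, and the lens is about 2 mm off centre over the middle bay. Two weak points are that the knob slipped once on the first swing and had to be regripped, and the last arm joint ended at its range limit.

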